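Tip the mill balls out of the tall canister into the pan

ROBOT

A 6-joint arm with a two-finger parallel gripper is mounted at the origin on the work surface. World frame = base frame: x ahead of the robot, y to its left, z up, the work surface at z = 0. Lengths are in m, angles in degrees, forces in N, time in s.
With the tool pointing down it reaches from about 0.375 to 0.9 m from the base axis. Payload 3.1 kg.
Tool frame: the origin (TCP) lies between the finger pads; the fingertips stand 22 mm ahead of it and the grasp point (between the pads) lies 3 mm ahead of it; y points along the fingers, x is the direction in which the jaws open and shut, and the axes are right-handed (so a half turn about y gives the same grasp; the last joint's range is limited). The gripper opens to 87 mm and grips with 3 to 60 N. Pads are 19 mm wide; open, the fingers measure 117 mm over their backs; the gripper's body (75 mm by 190 mm) begins 51 mm behind the grasp point.
Start: joints at [63.398, 30.224, 82.088, -0, 67.689, -10.227], TCP at [0.176, 0.6, 0.245] pointing down, gripper open.
Joint ranges: [-176.69, 176.69], [-43.24, 126.21], [12.49, 139.97], [-82, 262], [0, 151.66], [-163.58, 163.58]. Speed limits (degrees/s): [159.86, 159.86, 180, 180, 180, 180].

INTERFACE

Orientations are given as a 3x3 rotation matrix whose columns are the frame's x, y, z axes.
In Python, from rig import bot, imaging, workorder gives the robot as it stands. The module is installed in compiled form; this text tells all that it offers.
- The arm moves only by the tool drive_tool, never from a script. Its argument "commands" is a list of rows, each an object of numbers: "dx", "dy", "dz": the shift along the tool's x, y, z normalised to -1 to 1, where 1 is 4 cm; "wx", "wy", "wz": the turn, a rotation vector about the tool's x, y, z normalised to -1 to 1, where 1 is pi/2 rad; "grip": the finger opening in mm, from 0 to 87. In form: [{"dx": .., "dy": .., "dz": .., "wx": .., "wy": .., "wz": .., "grip": ..}, ...]. A call has 1 to 8 rows; each row shifts and turns the commanded pose from where the row before left it, along the tool's axes as they then stand; what a row does not reach is not made up. A row lasts 1/8 s, in which the tool goes at most 62.5 mm and 10.7 degrees, less where a joint would pass 70% of its speed; a pose out of reach is approached as far as the arm can. A call with a number of a shift or a turn outside -1 to 1 is refused whole. A call with a gripper value outside its range is refused whole. The fingers move at their own pace and stop on an object; the grip force is fixed at half the most. Time passes only in rows, so rows that do not move let the fingers close. It gives the time, the measured TCP pose, the force and the opening at its end, in the units of the state.
- bot.read_state(): the state, without advancing time (a new reading comes with each control period).
- imaging.capture(name): name is "scene" or "top"; returns (picture, depth): 400x640x3 uint8, red, green, blue; 400x640 float32, m along the optical axis (not along the pixel's ray), 0 where there is no reading.
- imaging.get_calibration(name): a dict with "mtx" (3x3 intrinsics, pixels), "dist" ([k1, k2, p1, p2, k3] as OpenCV has them; the pictures are not rectified), "world_to_cam" (4x4, takes a point from world to camera coordinates). Camera axes: x right, y down, z forward; pixel columns grow to the right and rows downward; lengths in m; the calibration is good to about 2 mm. A picture is of the moment at which its call begins. get_calibration takes no time and is no camera call.
- workorder.hand_in(): hands the job in, once; it reports no verdict.
The state is a dict: "time_s": time; "joint_positions": joint angles; "qvel": joint speeds; "tau": joint torques, N m; "position": TCP position; "tcp_rot": TCP orientation; "force": force on the tool from outside, world axes, zero at the start; "moment": the same for the moment, N m; "opening": opening from 0.0 (shut) to 1.0 (fully open).
Only numpy, scipy, OpenCV 4.12 (cv2) and the standard library are available. Lean on these libraries where they do the work, as an engineer would, in place of code of your own. Each camera call takes 0.05 s, during which the arm holds its last target. There are 200 camera calls.

TASK

Empty the four steel balls from the tall open canister into the deep steel pan: tip the canister over until it leans square across one of the pan's long rims, foot still on the bench and mouth over the pan, let go, take it again in its lower half, and raise the foot until all the balls roll out into the pan. Then lay the empty canister flat on its side on the bench, clear of the pan, and let go. Do not let it topple or drop, and leave everything else on the bench where it is.

Things in the scene. Friction and masses are not known exactly. Their poses are not given: they have to be found in the camera images.
- canister_center (a point): the tall open canister to empty, brushed steel, square section 56 x 56 mm outside, 270 mm high, walls 3 mm, bottom 4 mm, about 0.42 kg; stands upright at the start with the four balls loose inside on its bottom. This point is its centre, half-way up (135 mm from the bottom, 135 mm from the mouth); z runs along the canister from bottom to mouth, x and y are square to its side faces
- canister: the same canister; origin at the centre of its underside, axes as for its centre
- canister_mouth (a point): centre of the canister's open mouth (270 mm from its underside)
- pan: deep rectangular steel pan standing fast on a non-slip mat (it does not shift), 176 mm (its x) x 325 mm (its y) over the rim, 100 mm high; inside about 149 x 298 mm, its floor 5 mm above the bench. Origin at bench level under its centre, z up. Both long sides are alike; the canister stands beyond one of them, left or right as drawn, and is most easily tipped square across that nearer one
- pan_rim (a point): centre of the pan's opening, level with the top of its rim, 100 mm above the bench; the rim is a flat flange 12 mm wide all round, so the outer edges of the long rims lie 88 mm either side of this point along the pan's x
- ball0_center (a point): steel mill ball, 20 mm across, about 33 g, at the bottom of the canister at the start; this point is its centre
- ball1_center (a point): steel mill ball, 20 mm across, about 33 g, at the bottom of the canister at the start; this point is its centre
- ball2_center (a point): steel mill ball, 20 mm across, about 33 g, at the bottom of the canister at the start; this point is its centre
- ball3_center (a point): steel mill ball, 20 mm across, about 33 g, at the bottom of the canister at the start; this point is its centre
- mill_jar: closed steel mill jar with a dark screw cap, 58 mm across, 68 mm high, standing; origin at the centre of its underside; a bystander
- short_canister: short square steel canister with its cap on, 60 mm square, 126 mm high: not the one to empty; origin at the centre of its underside; a bystander
- tube_rack: white rack of small clear tubes, 90 x 200 mm, 75 mm high; origin at the centre of its underside; a bystander
- tip_box: grey box of pipette tips with a clear lid, 85 x 125 mm, 77 mm high; origin at the centre of its underside; a bystander
- wash_bottle: white wash bottle, 68 mm across, 215 mm high with its bent spout; origin at the centre of its underside; a bystander
- beaker: glass beaker, 70 mm across, 85 mm high; origin at the centre of its underside; a bystander
- pipette: hand pipette lying on the bench, 270 mm long, 25 mm high; origin at the centre of its underside; a bystander
- open_jar_cap: loose dark steel screw cap of a mill jar, 58 mm across, 27 mm high, lying on the bench between the task's things; origin at the centre of its underside; a bystander

How it is judged (in metres and radians):
On the way, in this order (a step that is already met when the one before it is completed fails the run):
1. the canister leans square across a long rim of the pan, foot on the bench, mouth over the pan, balls still in it, let go (angle between canister_center's own z axis and vertical between 0.6 and 1.35 rad and contact force between canister and pan above 0.1 N and angle between the z axis of canister and the y axis of pan, either way round above 1.2 rad and height (world z) of canister below 0.045 m and contact force between the fingers and canister below 0.05 N and x of canister_mouth in the frame of pan between -0.085 and 0.085 m and y of canister_mouth in the frame of pan between -0.15 and 0.15 m and distance between each of ball0_center, ball1_center, ball2_center, ball3_center and canister below 0.08 m), for 0.3 s.
2. the canister is gripped again in its lower half, the balls still in it (z of the grasp point in the frame of canister below 0.135 m and contact force between the fingers and canister above 2 N and distance between each of ball0_center, ball1_center, ball2_center, ball3_center and canister below 0.08 m), for 0.2 s.
3. held low, its foot is raised above its mouth and the balls have rolled out into the pan (angle between canister_center's own z axis and vertical above 1.6 rad and z of the grasp point in the frame of canister below 0.135 m and contact force between the fingers and canister above 1 N and x of ball0_center in the frame of pan between -0.08 and 0.08 m and y of ball0_center in the frame of pan between -0.155 and 0.155 m and height (world z) of each of ball0_center, ball1_center, ball2_center, ball3_center below 0.06 m and x of ball1_center in the frame of pan between -0.08 and 0.08 m and y of ball1_center in the frame of pan between -0.155 and 0.155 m and x of ball2_center in the frame of pan between -0.08 and 0.08 m and y of ball2_center in the frame of pan between -0.155 and 0.155 m and x of ball3_center in the frame of pan between -0.08 and 0.08 m and y of ball3_center in the frame of pan between -0.155 and 0.155 m), for 0.1 s.
At the end, for the whole second after the job is handed in: All four balls lie in the pan; the canister lies flat on its side on the bench (within about 4 degrees, its centre less than 40 mm up), not touching the pan, at rest and released (x of ball0_center in the frame of pan between -0.08 and 0.08 m and y of ball0_center in the frame of pan between -0.155 and 0.155 m and height (world z) of each of ball0_center, ball1_center, ball2_center, ball3_center below 0.06 m and x of ball1_center in the frame of pan between -0.08 and 0.08 m and y of ball1_center in the frame of pan between -0.155 and 0.155 m and x of ball2_center in the frame of pan between -0.08 and 0.08 m and y of ball2_center in the frame of pan between -0.155 and 0.155 m and x of ball3_center in the frame of pan between -0.08 and 0.08 m and y of ball3_center in the frame of pan between -0.155 and 0.155 m and angle between canister_center's own z axis and vertical between 1.5 and 1.64 rad and height (world z) of canister_center below 0.04 m and contact force between canister and pan below 0.05 N and linear speed of canister below 0.03 m/s and contact force between the fingers and canister below 0.05 N).
It fails at once if the canister topples or is dropped (turns faster than 4 rad/s or moves faster than 0.9 m/s) (angular speed of canister above 4 rad/s or linear speed of canister above 0.9 m/s).
It fails at once if something else on the bench is pushed more than 40 mm from its place (distance of any of mill_jar, short_canister, tube_rack, tip_box, wash_bottle, beaker, pipette, open_jar_cap from where it was at the start of the episode above 0.04 m).
It also fails if it takes over 56 s, if anything falls off the work surface, if the arm or the gripper's body presses on something with over 40 N, if the wrist force passes 120 N, or if a joint passes its speed limit or range.

## Working session

There is one attempt and no reset: what is moved stays moved. The work goes in short steps, Python scripts to look and compute and a tool call to move; the robot and the scene stay as the last step left them, time stands still between calls to the robot, and variables do not carry over. Pictures are saved under pics/ and viewed, on a budget of 10 in all, crops included, one or two more only if the job needs it, and the job is handed in when it is done.

Besides the shell and the picture viewer there is one more tool, called after "Request:" as name(argument=value, ...), one argument or row to a line, values as JSON. drive_tool: Moves the arm, as the interface text tells. Its arguments: {"type":"object","properties":{"commands":{"type":"array"}},"required":["commands"]}

```bash
mkdir -p pics; cat > h.py <<'E'
import numpy as np, cv2
from rig import bot, imaging, workorder
def cloud(n):
    im,d=imaging.capture(n); c=imaging.get_calibration(n)
    h,w=d.shape; u,v=np.meshgrid(np.arange(w),np.arange(h))
    p=cv2.undistortPoints(np.stack([u,v],-1).reshape(-1,1,2).astype(np.float64),c["mtx"],np.array(c["dist"])).reshape(h,w,2)
    P=np.dstack([p*d[...,None],d]); T=np.linalg.inv(c["world_to_cam"])
    W=P@T[:3,:3].T+T[:3,3]; W[d==0]=np.nan
    return im,W
def save(n,im): cv2.imwrite("pics/"+n+".png",im[...,::-1])
E
python3 - <<'E'
from h import *
for n in("top","scene"):
    im,W=cloud(n); save(n+"0",im); np.save(n+"0.npy",W)
    c=imaging.get_calibration(n);print(np.round(np.linalg.inv(c["world_to_cam"]),3))
print(bot.read_state())
E
```

```text
[[-0.013 -0.997  0.073  0.477]
 [-1.     0.013 -0.006  0.02 ]
 [ 0.005 -0.073 -0.997  1.632]
 [ 0.     0.     0.     1.   ]]
[[ 3.610e-01  5.260e-01 -7.700e-01  1.441e+00]
 [ 9.320e-01 -2.030e-01  2.990e-01 -3.480e-01]
 [ 1.000e-03 -8.260e-01 -5.630e-01  8.340e-01]
 [ 0.000e+00  0.000e+00  0.000e+00  1.000e+00]]
{'time_s': 0.1, 'joint_positions': array([ 6.33968997e+01,  3.02750151e+01,  8.21496584e+01,  5.26102925e-04,
        6.76877860e+01, -1.02267369e+01]), 'qvel': array([-0.00660089, -0.14496222, -0.09488799, -0.13094136, -0.12837207,
        0.00039345]), 'tau': array([-5.31438582e-04, -4.40982807e+01, -1.77150732e+01,  6.34629582e-02,
        5.34008082e-02, -3.10509643e-05]), 'position': array([0.17589991, 0.5990963 , 0.24365127]), 'tcp_rot': array([[ 2.81948179e-01, -8.86546039e-04, -9.59429225e-01],
       [ 9.59427694e-01, -1.75118265e-03,  2.81949347e-01],
       [-1.93009689e-03, -9.99998074e-01,  3.56834063e-04]]), 'force': array([ 0.04077707, -0.2656623 ,  0.80479874]), 'moment': array([-0.02937355, -0.05269753,  0.00706004]), 'opening': 1.0001196099079375}
```

View pics/top0.png

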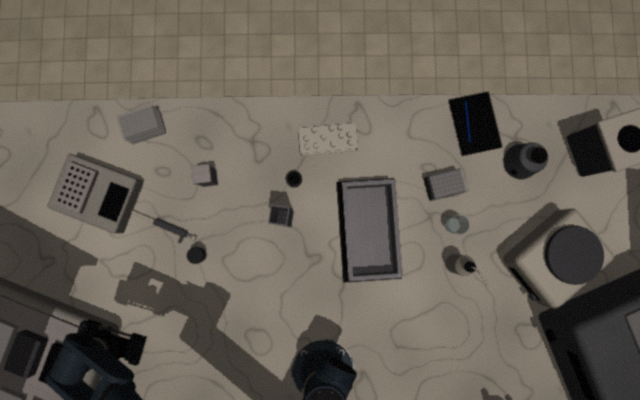

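View pics/scene0.png

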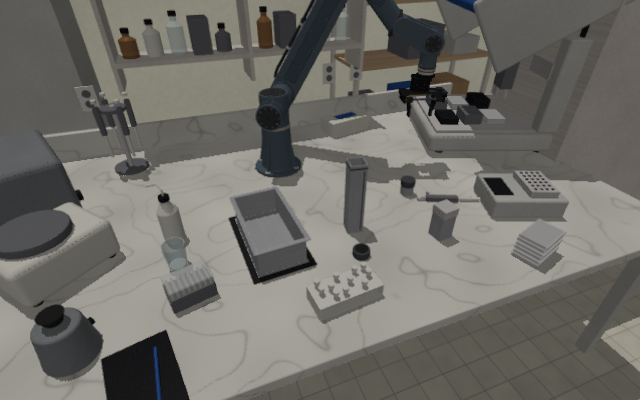

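The top view shows the canister at about (280,212) and the pan centred at (370,230). The loose cap is at (293,178), the short canister at (204,174), and the pipette at (172,228). The scene view agrees: the canister stands to the robot's left (+y) of the pan.

```bash
python3 - <<'E'
from h import *
def rep(nm,m,W):
    p=W[m][:,:2].astype(np.float32); r=cv2.minAreaRect(p); print(nm,len(p),np.round(r[0],4),np.round(r[1],4),round(r[2],1),"z",np.round(np.nanpercentile(W[m][:,2],[5,50,95]),3))
W=np.load("top0.npy"); S=np.load("scene0.npy")
uu,vv=np.meshgrid(np.arange(640),np.arange(400))
def box(a,b,c,d): return (uu>=a)&(uu<=b)&(vv>=c)&(vv<=d)
z=W[...,2]
print("bench",np.nanmedian(z[box(230,260,120,160)]))
rep("pan rim",box(325,410,165,290)&(z>.085)&(z<.12),W)
rep("can top",box(255,305,190,235)&(z>.25)&(z<.29),W)
rep("can >.1",box(255,305,190,235)&(z>.1),W)
rep("cap",box(283,303,168,190)&(z>.015)&(z<.05),W)
rep("short",box(185,220,155,190)&(z>.11),W)
rep("pip",box(150,195,213,245)&(z>.01)&(z<.06),W)
rep("jar",box(185,210,240,266)&(z>.03),W)
rep("rack",box(290,365,115,160)&(z>.03),W)
# scene: canister side faces
z=S[...,2]
m=box(335,375,150,240)&(z>.03)&(z<.28)&(np.abs(S[...,0]-np.nanmedian(W[box(272,288,203,208)][:,0]))<.08)
rep("scene can",m,S)
rep("scene can top",m&(z>.262),S)
m=box(225,315,180,285)&(z>.09)&(z<.115); rep("scene pan",m,S)
m=box(345,375,240,262)&(z>.02)&(z<.04); rep("scene cap",m,S)
E
```

```text
bench 5.602478911459485e-06
pan rim 1353 [ 0.4831 -0.1669] [0.3256 0.1797] 3.0 z [0.092 0.099 0.105]
can top 104 [0.5271 0.1287] [0.0564 0.0563] 80.4 z [0.255 0.268 0.275]
can >.1 248 [0.5271 0.1287] [0.0564 0.0563] 80.4 z [0.118 0.23  0.272]
cap 215 [0.6622 0.094 ] [0.053  0.0561] 88.8 z [0.021 0.027 0.033]
short 338 [0.6721 0.3934] [0.0604 0.0582] 6.9 z [0.117 0.125 0.131]
pip 331 [0.479  0.5294] [0.1769 0.0713] 62.8 z [0.013 0.021 0.028]
jar 256 [0.4058 0.4262] [0.0565 0.0562] 59.8 z [0.054 0.068 0.074]
rack 1488 [ 0.8012 -0.0262] [0.0915 0.1996] 4.6 z [0.041 0.047 0.076]
scene can 1422 [0.53   0.1249] [0.0582 0.0671] 80.9 z [0.046 0.176 0.269]
scene can top 148 [0.5299 0.1245] [0.0581 0.0602] 81.9 z [0.263 0.269 0.274]
scene pan 1050 [ 0.4855 -0.1699] [0.3327 0.1785] 3.0 z [0.094 0.101 0.105]
scene cap 214 [0.6686 0.0905] [0.0586 0.0575] 61.2 z [0.022 0.027 0.031]
```

```bash
cat >> h.py <<'E'
from scipy.spatial.transform import Rotation as Ro, Slerp
def ori(yaw,pitch,s=1):
    "jaws along yaw dir; fingers toward the pan (-y side), pitch deg below horizontal"
    a,p=np.radians([yaw,pitch]); x=s*np.array([np.cos(a),np.sin(a),0]); d=np.array([np.sin(a),-np.cos(a),0])
    y=np.cos(p)*d-np.array([0,0,np.sin(p)]); return np.c_[x,y,np.cross(x,y)]
def rows(p0,R0,path,grip=87):
    "path: list of (p,R) per row; prints rows in tool units"
    import json
    out=[]
    for p,R in path:
        d=R0.T@(np.array(p)-p0)/.04; w=Ro.from_matrix(R0.T@R).as_rotvec()/(np.pi/2)
        d=np.round(d,2);w=np.round(w,3)
        out.append(dict(zip(["dx","dy","dz","wx","wy","wz"],[float(v) for v in np.r_[d,w]]),grip=grip))
        p0=p0+R0@d*.04; R0=R0@Ro.from_rotvec(w*np.pi/2).as_matrix()
    print("maxd",max(np.linalg.norm([o["dx"],o["dy"],o["dz"]])*40 for o in out),"mm maxw",max(np.linalg.norm([o["wx"],o["wy"],o["wz"]])*90 for o in out))
    for i in range(0,len(out),8): print("[" + ",".join("{"+",".join('"%s":%g'%(k,v) for k,v in o.items() if v or k=="grip")+"}" for o in out[i:i+8])+"]")
def line(p0,R0,p1,R1,n):
    sl=Slerp([0,1],Ro.from_matrix([R0,R1])); return [(np.array(p0)+(np.array(p1)-p0)*k/n,sl(k/n).as_matrix()) for k in range(1,n+1)]
E
python3 - <<'E'
from h import *
s=bot.read_state(); p0=s["position"]; R0=s["tcp_rot"]
for sg in(1,-1):
    R1=ori(-9.4,15,sg); C=np.array([.528,.127,.17]); p1=C-.123*R1[:,1]
    print(sg,p1,np.degrees(np.linalg.norm(Ro.from_matrix(R0.T@R1).as_rotvec())))
    rows(p0,R0,line(p0,R0,p1,R1,16))
E
```

```text
1 [0.54740457 0.24421353 0.20183474] 107.06214601327429
maxd 32.41234332781263 mm maxw 6.740393163607001
[{"dx":-0.37,"dy":0.07,"dz":-0.71,"wx":-0.042,"wy":0.049,"wz":0.037,"grip":87},{"dx":-0.3,"dy":0.13,"dz":-0.74,"wx":-0.042,"wy":0.048,"wz":0.037,"grip":87},{"dx":-0.25,"dy":0.2,"dz":-0.74,"wx":-0.042,"wy":0.049,"wz":0.038,"grip":87},{"dx":-0.17,"dy":0.26,"dz":-0.74,"wx":-0.042,"wy":0.049,"wz":0.037,"grip":87},{"dx":-0.09,"dy":0.31,"dz":-0.74,"wx":-0.043,"wy":0.048,"wz":0.037,"grip":87},{"dx":-0.03,"dy":0.37,"dz":-0.71,"wx":-0.042,"wy":0.049,"wz":0.037,"grip":87},{"dx":0.06,"dy":0.41,"dz":-0.69,"wx":-0.042,"wy":0.049,"wz":0.038,"grip":87},{"dx":0.13,"dy":0.46,"dz":-0.65,"wx":-0.042,"wy":0.048,"wz":0.037,"grip":87}]
[{"dx":0.21,"dy":0.48,"dz":-0.61,"wx":-0.042,"wy":0.049,"wz":0.037,"grip":87},{"dx":0.28,"dy":0.51,"dz":-0.56,"wx":-0.042,"wy":0.049,"wz":0.037,"grip":87},{"dx":0.35,"dy":0.53,"dz":-0.5,"wx":-0.042,"wy":0.048,"wz":0.038,"grip":87},{"dx":0.42,"dy":0.53,"dz":-0.44,"wx":-0.042,"wy":0.049,"wz":0.037,"grip":87},{"dx":0.48,"dy":0.53,"dz":-0.36,"wx":-0.042,"wy":0.049,"wz":0.037
[... 898 characters left out ...]
{"dx":-0.7,"dy":0.09,"dz":-0.4,"wx":0.039,"wy":-0.056,"wz":0.044,"grip":87}]
[{"dx":-0.72,"dy":0.11,"dz":-0.33,"wx":0.038,"wy":-0.057,"wz":0.043,"grip":87},{"dx":-0.74,"dy":0.15,"dz":-0.28,"wx":0.038,"wy":-0.056,"wz":0.043,"grip":87},{"dx":-0.75,"dy":0.18,"dz":-0.22,"wx":0.039,"wy":-0.057,"wz":0.044,"grip":87},{"dx":-0.76,"dy":0.22,"dz":-0.17,"wx":0.038,"wy":-0.057,"wz":0.043,"grip":87},{"dx":-0.75,"dy":0.26,"dz":-0.12,"wx":0.038,"wy":-0.056,"wz":0.043,"grip":87},{"dx":-0.74,"dy":0.31,"dz":-0.06,"wx":0.038,"wy":-0.057,"wz":0.044,"grip":87},{"dx":-0.72,"dy":0.36,"dz":-0.02,"wx":0.039,"wy":-0.056,"wz":0.043,"grip":87},{"dx":-0.7,"dy":0.41,"dz":0.02,"wx":0.038,"wy":-0.057,"wz":0.043,"grip":87}]
```

Request:
drive_tool(
  commands=[
    {"dx":-0.37,"dy":0.07,"dz":-0.71,"wx":-0.042,"wy":0.049,"wz":0.037,"grip":87},
    {"dx":-0.3,"dy":0.13,"dz":-0.74,"wx":-0.042,"wy":0.048,"wz":0.037,"grip":87},
    {"dx":-0.25,"dy":0.2,"dz":-0.74,"wx":-0.042,"wy":0.049,"wz":0.038,"grip":87},
    {"dx":-0.17,"dy":0.26,"dz":-0.74,"wx":-0.042,"wy":0.049,"wz":0.037,"grip":87},
    {"dx":-0.09,"dy":0.31,"dz":-0.74,"wx":-0.043,"wy":0.048,"wz":0.037,"grip":87},
    {"dx":-0.03,"dy":0.37,"dz":-0.71,"wx":-0.042,"wy":0.049,"wz":0.037,"grip":87},
    {"dx":0.06,"dy":0.41,"dz":-0.69,"wx":-0.042,"wy":0.049,"wz":0.038,"grip":87},
    {"dx":0.13,"dy":0.46,"dz":-0.65,"wx":-0.042,"wy":0.048,"wz":0.037,"grip":87},
  ],
)

```text
time_s: 1.1
position: [0.3623, 0.4216, 0.2229]
tcp_rot: [[0.821, 0.153, -0.55], [0.512, -0.624, 0.59], [-0.253, -0.766, -0.591]]
force: [-0.4, -0.1, -0.9]
opening: 0.998
```

```bash
python3 - <<'E'
from h import *
s=bot.read_state(); print(s["time_s"],np.round(s["joint_positions"],1),np.round(s["position"],4),np.round(s["tcp_rot"],3),s["force"])
E
```

```text
1.1 [ 52.5  39.9  78.2 -30.1  89.7  23.3] [0.3623 0.4216 0.2229] [[ 0.821  0.153 -0.55 ]
 [ 0.512 -0.624  0.59 ]
 [-0.253 -0.766 -0.591]] [-0.39529108 -0.05941482 -0.93480914]
```

Request:
drive_tool(
  commands=[
    {"dx":0.21,"dy":0.48,"dz":-0.61,"wx":-0.042,"wy":0.049,"wz":0.037,"grip":87},
    {"dx":0.28,"dy":0.51,"dz":-0.56,"wx":-0.042,"wy":0.049,"wz":0.037,"grip":87},
    {"dx":0.35,"dy":0.53,"dz":-0.5,"wx":-0.042,"wy":0.048,"wz":0.038,"grip":87},
    {"dx":0.42,"dy":0.53,"dz":-0.44,"wx":-0.042,"wy":0.049,"wz":0.037,"grip":87},
    {"dx":0.48,"dy":0.53,"dz":-0.36,"wx":-0.042,"wy":0.049,"wz":0.037,"grip":87},
    {"dx":0.54,"dy":0.53,"dz":-0.29,"wx":-0.043,"wy":0.048,"wz":0.037,"grip":87},
    {"dx":0.58,"dy":0.51,"dz":-0.22,"wx":-0.042,"wy":0.049,"wz":0.037,"grip":87},
    {"dx":0.63,"dy":0.48,"dz":-0.13,"wx":-0.042,"wy":0.049,"wz":0.038,"grip":87},
  ],
)

```text
time_s: 2.1
position: [0.5482, 0.2444, 0.2017]
tcp_rot: [[0.986, -0.16, 0.045], [-0.166, -0.953, 0.254], [0.002, -0.258, -0.966]]
force: [1.3, -0.2, -0.3]
opening: 0.996
```

```bash
python3 - <<'E'
from h import *
im,W=cloud("scene"); save("s1",cv2.resize(im[100:320,180:500],(800,550)))
s=bot.read_state(); print(s["time_s"],np.round(s["joint_positions"],1),np.round(s["position"],4),np.round(s["tcp_rot"],3),s["force"])
p0=s["position"];R0=s["tcp_rot"];R1=ori(-9.4,15);C=np.array([.528,.127,.17])
rows(p0,R0,line(p0,R0,C-.003*R1[:,1],R1,8))
E
```

```text
2.15 [ 32.4  59.2  62.5 -52.1 114.6  46.3] [0.5516 0.2405 0.1992] [[ 0.985 -0.163  0.047]
 [-0.17  -0.953  0.252]
 [ 0.004 -0.256 -0.967]] [ 3.4084065  -1.24515709 -2.44357169]
maxd 14.82700239428051 mm maxw 0.12727922061357855
[{"dx":-0.01,"dy":0.36,"grip":87},{"dx":-0.02,"dy":0.37,"dz":-0.01,"wy":-0.001,"wz":-0.001,"grip":87},{"dx":-0.01,"dy":0.36,"wx":0.001,"grip":87},{"dx":-0.01,"dy":0.37,"dz":-0.01,"wy":-0.001,"wz":-0.001,"grip":87},{"dx":-0.02,"dy":0.36,"grip":87},{"dx":-0.01,"dy":0.36,"dz":-0.01,"wy":-0.001,"wz":-0.001,"grip":87},{"dx":-0.01,"dy":0.37,"wx":0.001,"grip":87},{"dx":-0.02,"dy":0.36,"dz":-0.01,"wy":-0.001,"wz":-0.001,"grip":87}]
```

View pics/s1.png

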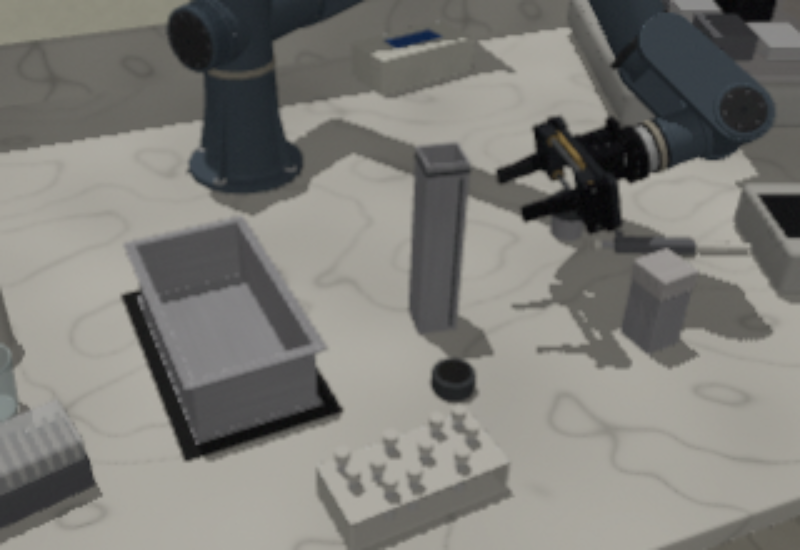

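The arm is clear and lined up with the canister, which runs from (443,160) down to (435,320). I'll advance 120 mm.

Request:
drive_tool(
  commands=[
    {"dy":0.3,"grip":87},
    {"dy":0.4,"grip":87},
    {"dy":0.4,"grip":87},
    {"dy":0.4,"grip":87},
    {"dy":0.4,"grip":87},
    {"dy":0.4,"grip":87},
    {"dy":0.4,"grip":87},
    {"dy":0.3,"grip":87},
  ],
)

```text
schema error: expected keys dx, dy, dz, wx, wy, wz, grip
```

Request:
drive_tool(
  commands=[
    {"grip":87},
    {"grip":75},
    {"grip":65},
    {"grip":58},
    {"grip":50},
    {"grip":40},
    {"grip":40},
  ],
)

```text
schema error: expected keys dx, dy, dz, wx, wy, wz, grip
```

```bash
python3 - <<'E'
from h import *
s=bot.read_state(); print(s["time_s"],np.round(s["joint_positions"],1),np.round(s["position"],4),np.round(s["tcp_rot"],3),s["force"],s["moment"],s["opening"]*87)
im,W=cloud("scene"); save("s2",cv2.resize(im[100:320,180:500],(800,550)))
z=W[...,2];m=np.zeros(z.shape,bool);m[150:165,340:372]=1
m&=(z>.263)&(z<.285)&(abs(W[...,0]-.53)<.06); print(cv2.minAreaRect(W[m][:,:2].astype(np.float32)))
E
```

```text
2.15 [ 32.4  59.2  62.5 -52.1 114.6  46.3] [0.5516 0.2405 0.1992] [[ 0.985 -0.163  0.047]
 [-0.17  -0.953  0.252]
 [ 0.004 -0.256 -0.967]] [ 3.4084065  -1.24515709 -2.44357169] [ 0.6405504  -0.13532194  0.14580313] 87.18424460229542
((0.5284742116928101, 0.12501798570156097), (0.05667046457529068, 0.05694735050201416), 81.34823608398438)
```

View pics/s2.png

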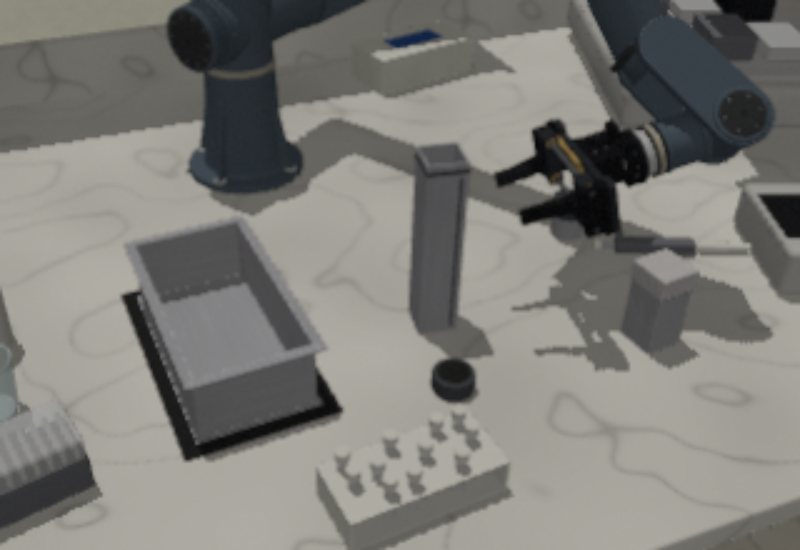

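All seven keys are required, so both moves were refused and nothing moved. I'll resend them in full.

Request:
drive_tool(
  commands=[
    {"dx":0,"dy":0.3,"dz":0,"wx":0,"wy":0,"wz":0,"grip":87},
    {"dx":0,"dy":0.4,"dz":0,"wx":0,"wy":0,"wz":0,"grip":87},
    {"dx":0,"dy":0.4,"dz":0,"wx":0,"wy":0,"wz":0,"grip":87},
    {"dx":0,"dy":0.4,"dz":0,"wx":0,"wy":0,"wz":0,"grip":87},
    {"dx":0,"dy":0.4,"dz":0,"wx":0,"wy":0,"wz":0,"grip":87},
    {"dx":0,"dy":0.4,"dz":0,"wx":0,"wy":0,"wz":0,"grip":87},
    {"dx":0,"dy":0.4,"dz":0,"wx":0,"wy":0,"wz":0,"grip":87},
    {"dx":0,"dy":0.3,"dz":0,"wx":0,"wy":0,"wz":0,"grip":87},
  ],
)

```text
time_s: 3.2
position: [0.5285, 0.1295, 0.1709]
tcp_rot: [[0.986, -0.158, 0.044], [-0.164, -0.952, 0.257], [0.001, -0.26, -0.966]]
force: [-0.5, 0.1, 0.1]
opening: 0.997
```

```bash
sed -i 's/ if v or k=="grip"//' h.py; python3 - <<'E'
from h import *
im,W=cloud("scene"); save("s3",cv2.resize(im[100:320,180:500],(800,550)))
s=bot.read_state(); print(s["time_s"],np.round(s["joint_positions"],1),np.round(s["position"],4),np.round(s["tcp_rot"],3),s["force"],s["moment"],s["opening"]*87)
E
```

```text
3.25 [ 25.6  56.4  78.1 -53.9 102.5  53.3] [0.5281 0.1284 0.1707] [[ 0.986 -0.16   0.042]
 [-0.166 -0.952  0.256]
 [-0.001 -0.259 -0.966]] [-0.13633005 -1.27168488  0.76408645] [0.55558554 0.00149016 0.02821762] 86.73738593388103
```

View pics/s3.png

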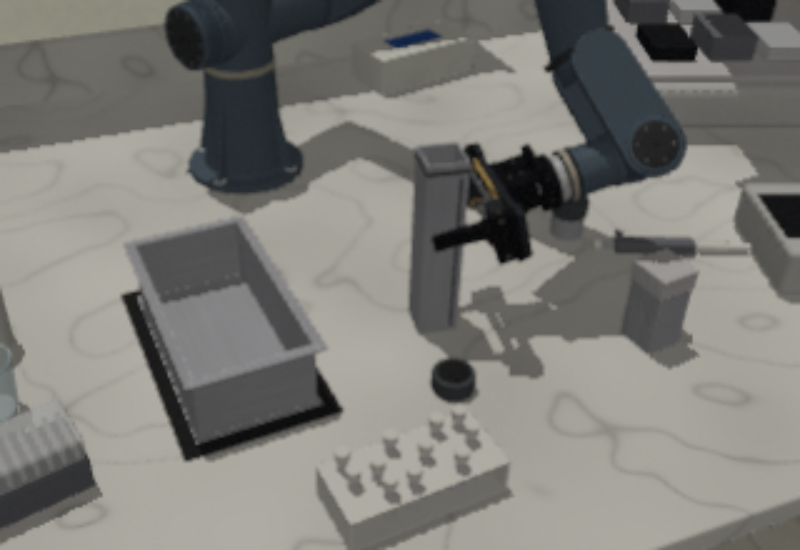

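The fingers straddle the canister and the near finger shows at (460,240). Closing now.

Request:
drive_tool(
  commands=[
    {"dx":0,"dy":0,"dz":0,"wx":0,"wy":0,"wz":0,"grip":75},
    {"dx":0,"dy":0,"dz":0,"wx":0,"wy":0,"wz":0,"grip":66},
    {"dx":0,"dy":0,"dz":0,"wx":0,"wy":0,"wz":0,"grip":58},
    {"dx":0,"dy":0,"dz":0,"wx":0,"wy":0,"wz":0,"grip":50},
    {"dx":0,"dy":0,"dz":0,"wx":0,"wy":0,"wz":0,"grip":40},
    {"dx":0,"dy":0,"dz":0,"wx":0,"wy":0,"wz":0,"grip":40},
  ],
)

```text
time_s: 4.0
position: [0.5292, 0.1308, 0.1713]
tcp_rot: [[0.987, -0.157, 0.045], [-0.163, -0.953, 0.257], [0.002, -0.261, -0.965]]
force: [1.9, 0.8, -0.2]
opening: 0.638
```

```bash
python3 - <<'E'
from h import *
s=bot.read_state(); print(s["time_s"],np.round(s["position"],4),np.round(s["tcp_rot"],3),s["force"],s["moment"],s["opening"]*87)
E
```

```text
4.0 [0.5292 0.1308 0.1713] [[ 0.987 -0.157  0.045]
 [-0.163 -0.953  0.257]
 [ 0.002 -0.261 -0.965]] [ 1.91170111  0.8035774  -0.19504467] [ 0.50018046 -0.18179153  0.24381766] 55.491532560493624
```

```bash
cat >> h.py <<'E'
def T(p,R): M=np.eye(4); M[:3,:3]=R; M[:3,3]=p; return M
def can(E,yaw,tilt):
    "canister pose (origin underside centre) with pan-side foot edge at E, leaning by tilt toward the pan"
    a,t=np.radians([yaw,tilt]); d=np.array([np.sin(a),-np.cos(a),0]); x=np.array([np.cos(a),np.sin(a),0]); zz=np.array([0,0,1.])
    z=np.cos(t)*zz+np.sin(t)*d; n=np.cos(t)*d-np.sin(t)*zz  # n: towards pan side face
    return T(np.array(E)-.028*n,np.c_[x,-n,z])
E
cat > plan1.py <<'E'
from h import *
p0=np.array([.5285,.1298,.1707]);R0=ori(-9.4,15)
def edge(ax,yaw,z): a=np.radians(yaw); return np.array([ax[0]+.028*np.sin(a),ax[1]-.028*np.cos(a),z])
ax=(.528,.1265)
G=np.linalg.inv(can(edge(ax,-9.4,0),-9.4,0))@T(p0,R0)
np.save("G.npy",G)
seq=[(-9.4,0,.006)]+[(-9.4+12.4*k/4,0,.006) for k in(1,2,3,4)]+[(3,0,.002)]
seq+=[(3,t,.002) for t in [2,5,9,13,17,21,25,29,33,37,41,45,49,53,56,58]]
path=[]
for y,t,z in seq:
    M=can(edge(ax,y,z),y,t)@G; path.append((M[:3,3],M[:3,:3]))
rows(p0,R0,path,40); print(path[-1])
E
python3 plan1.py
```

```text
maxd 12.185236969382254 mm maxw 4.05
[{"dx":0,"dy":-0.04,"dz":-0.14,"wx":-0,"wy":0,"wz":0,"grip":40},{"dx":-0,"dy":0,"dz":-0,"wx":0,"wy":-0.009,"wz":-0.033,"grip":40},{"dx":-0.01,"dy":0,"dz":-0,"wx":-0,"wy":-0.009,"wz":-0.034,"grip":40},{"dx":-0,"dy":0,"dz":-0,"wx":-0,"wy":-0.009,"wz":-0.033,"grip":40},{"dx":-0.01,"dy":0,"dz":-0,"wx":-0,"wy":-0.009,"wz":-0.033,"grip":40},{"dx":0,"dy":0.03,"dz":0.09,"wx":-0,"wy":0,"wz":-0,"grip":40},{"dx":0,"dy":0.14,"dz":-0.06,"wx":0.022,"wy":0,"wz":-0,"grip":40},{"dx":0,"dy":0.2,"dz":-0.09,"wx":0.034,"wy":0,"wz":-0,"grip":40}]
[{"dx":0,"dy":0.28,"dz":-0.12,"wx":0.044,"wy":0,"wz":-0,"grip":40},{"dx":0,"dy":0.28,"dz":-0.12,"wx":0.044,"wy":0,"wz":-0,"grip":40},{"dx":0,"dy":0.28,"dz":-0.12,"wx":0.045,"wy":0,"wz":-0,"grip":40},{"dx":0,"dy":0.27,"dz":-0.12,"wx":0.044,"wy":0,"wz":-0,"grip":40},{"dx":0,"dy":0.28,"dz":-0.12,"wx":0.045,"wy":0,"wz":-0,"grip":40},{"dx":0,"dy":0.28,"dz":-0.12,"wx":0.044,"wy":0,"wz":-0,"grip":40},{"dx":0,"dy":0.28,"dz":-0.12,"wx":0.045,"wy":0,"wz":-0,"grip":40},{"dx":0,"dy":0.27,"dz":-0.13,"wx":0.044,"wy":0,"wz":-0,"grip":40}]
[{"dx":0,"dy":0.28,"dz":-0.12,"wx":0.045,"wy":0,"wz":-0,"grip":40},{"dx":0,"dy":0.28,"dz":-0.12,"wx":0.044,"wy":0,"wz":-0,"grip":40},{"dx":0,"dy":0.28,"dz":-0.12,"wx":0.044,"wy":0,"wz":-0,"grip":40},{"dx":0,"dy":0.28,"dz":-0.12,"wx":0.045,"wy":0,"wz":-0,"grip":40},{"dx":0,"dy":0.21,"dz":-0.09,"wx":0.033,"wy":0,"wz":-0,"grip":40},{"dx":0,"dy":0.13,"dz":-0.06,"wx":0.022,"wy":0,"wz":-0,"grip":40}]
(array([ 0.53612692, -0.02944393,  0.1190328 ]), array([[ 9.98629535e-01,  1.53015527e-02, -5.00491239e-02],
       [ 5.23359562e-02, -2.91971019e-01,  9.54994174e-01],
       [-4.41519465e-18, -9.56304756e-01, -2.92371705e-01]]))
```

Request:
drive_tool(
  commands=[
    {"dx":0,"dy":-0.04,"dz":-0.14,"wx":0,"wy":0,"wz":0,"grip":40},
    {"dx":0,"dy":0,"dz":0,"wx":0,"wy":-0.009,"wz":-0.033,"grip":40},
    {"dx":-0.01,"dy":0,"dz":0,"wx":0,"wy":-0.009,"wz":-0.034,"grip":40},
    {"dx":0,"dy":0,"dz":0,"wx":0,"wy":-0.009,"wz":-0.033,"grip":40},
    {"dx":-0.01,"dy":0,"dz":0,"wx":0,"wy":-0.009,"wz":-0.033,"grip":40},
    {"dx":0,"dy":0.03,"dz":0.09,"wx":0,"wy":0,"wz":0,"grip":40},
    {"dx":0,"dy":0.14,"dz":-0.06,"wx":0.022,"wy":0,"wz":0,"grip":40},
    {"dx":0,"dy":0.2,"dz":-0.09,"wx":0.034,"wy":0,"wz":0,"grip":40},
  ],
)

```text
time_s: 5.0
position: [0.5291, 0.1156, 0.1748]
tcp_rot: [[0.999, 0.049, -0.017], [0.052, -0.937, 0.346], [0.001, -0.346, -0.938]]
force: [0.8, -0.2, -5.4]
opening: 0.644
```

Request:
drive_tool(
  commands=[
    {"dx":0,"dy":0.28,"dz":-0.12,"wx":0.044,"wy":0,"wz":0,"grip":40},
    {"dx":0,"dy":0.28,"dz":-0.12,"wx":0.044,"wy":0,"wz":0,"grip":40},
    {"dx":0,"dy":0.28,"dz":-0.12,"wx":0.045,"wy":0,"wz":0,"grip":40},
    {"dx":0,"dy":0.27,"dz":-0.12,"wx":0.044,"wy":0,"wz":0,"grip":40},
    {"dx":0,"dy":0.28,"dz":-0.12,"wx":0.045,"wy":0,"wz":0,"grip":40},
    {"dx":0,"dy":0.28,"dz":-0.12,"wx":0.044,"wy":0,"wz":0,"grip":40},
  ],
)

```text
time_s: 5.75
position: [0.5325, 0.0429, 0.1675]
tcp_rot: [[0.999, 0.037, -0.034], [0.05, -0.717, 0.695], [0.002, -0.696, -0.718]]
force: [1.0, -0.4, -6.2]
opening: 0.638
```

```bash
python3 - <<'E'
from h import *
im,W=cloud("scene"); save("s4",cv2.resize(im[100:320,180:500],(800,550)))
s=bot.read_state(); print(s["time_s"],np.round(s["joint_positions"],1),np.round(s["position"],4),np.round(s["tcp_rot"],3),s["force"],s["moment"],s["opening"]*87)
E
```

```text
5.8 [ 13.9  39.7  96.3 -50.4  66.1  41.9] [0.5323 0.0408 0.1684] [[ 0.999  0.036 -0.032]
 [ 0.048 -0.717  0.695]
 [ 0.002 -0.696 -0.718]] [-1.34072055 -0.81160788 -4.83305087] [ 0.92565236  0.27857459 -0.05584157] 55.735471748691715
```

View pics/s4.png

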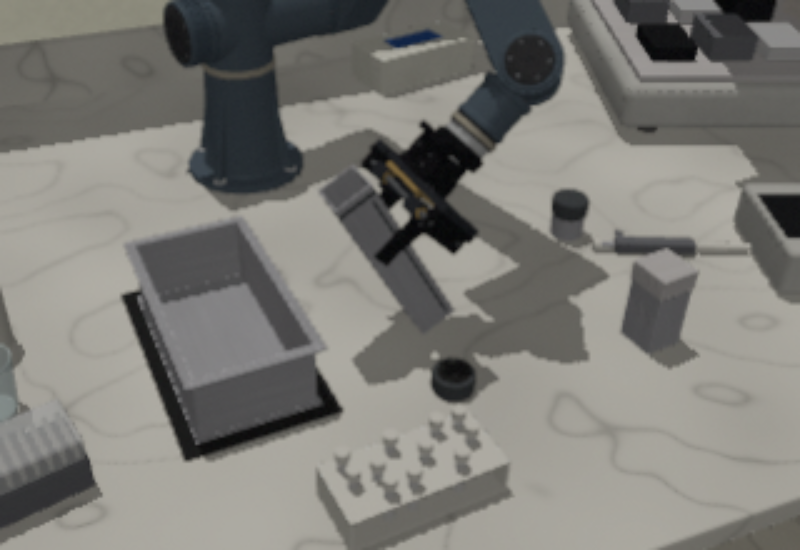

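The canister is tilting rigidly with the gripper, mouth at (345,185) and foot at (430,320). I'll continue to about 58°.

Request:
drive_tool(
  commands=[
    {"dx":0,"dy":0.28,"dz":-0.12,"wx":0.045,"wy":0,"wz":0,"grip":40},
    {"dx":0,"dy":0.27,"dz":-0.13,"wx":0.044,"wy":0,"wz":0,"grip":40},
    {"dx":0,"dy":0.28,"dz":-0.12,"wx":0.045,"wy":0,"wz":0,"grip":40},
    {"dx":0,"dy":0.28,"dz":-0.12,"wx":0.044,"wy":0,"wz":0,"grip":40},
    {"dx":0,"dy":0.28,"dz":-0.12,"wx":0.044,"wy":0,"wz":0,"grip":40},
    {"dx":0,"dy":0.28,"dz":-0.12,"wx":0.045,"wy":0,"wz":0,"grip":40},
    {"dx":0,"dy":0.21,"dz":-0.09,"wx":0.033,"wy":0,"wz":0,"grip":40},
    {"dx":0,"dy":0.13,"dz":-0.06,"wx":0.022,"wy":0,"wz":0,"grip":40},
  ],
)

```text
time_s: 6.8
position: [0.5351, -0.0301, 0.1197]
tcp_rot: [[0.999, 0.012, -0.05], [0.051, -0.293, 0.955], [-0.003, -0.956, -0.293]]
force: [-0.1, 0.8, -6.2]
opening: 0.64
```

```bash
python3 - <<'E'
from h import *
im,W=cloud("scene"); save("s5",cv2.resize(im[100:320,180:500],(800,550))); np.save("s5.npy",W)
s=bot.read_state(); print(s["time_s"],np.round(s["joint_positions"],1),np.round(s["position"],4),np.round(s["tcp_rot"],3),s["force"],s["moment"],s["opening"]*87)
# next: settle to 60.4 deg, foot to 0
p0=np.array([.53613,-.02944,.11903]);R0=ori(3,73)
G=np.load("G.npy");a=np.radians(3)
path=[]
for t,z in [(59,.001),(60,0),(60.5,-.001)]:
    M=can([.528+.028*np.sin(a),.1265-.028*np.cos(a),z],3,t)@G; path.append((M[:3,3],M[:3,:3]))
rows(p0,R0,path,40)
E
```

```text
6.85 [ -6.4  35.2 101.8 -25.   43.2   9.1] [ 0.5351 -0.0309  0.1194] [[ 0.999  0.011 -0.049]
 [ 0.05  -0.293  0.955]
 [-0.003 -0.956 -0.293]] [-0.2950481  -1.18952383 -4.55502752] [0.14296871 0.12185239 0.0055814 ] 55.88714203259429
maxd 4.17612260356422 mm maxw 0.99
[{"dx":-0,"dy":0.09,"dz":-0.02,"wx":0.011,"wy":0,"wz":0,"grip":40},{"dx":-0,"dy":0.1,"dz":-0.03,"wx":0.011,"wy":0,"wz":-0,"grip":40},{"dx":-0,"dy":0.05,"dz":-0.01,"wx":0.006,"wy":0,"wz":-0,"grip":40}]
```

View pics/s5.png

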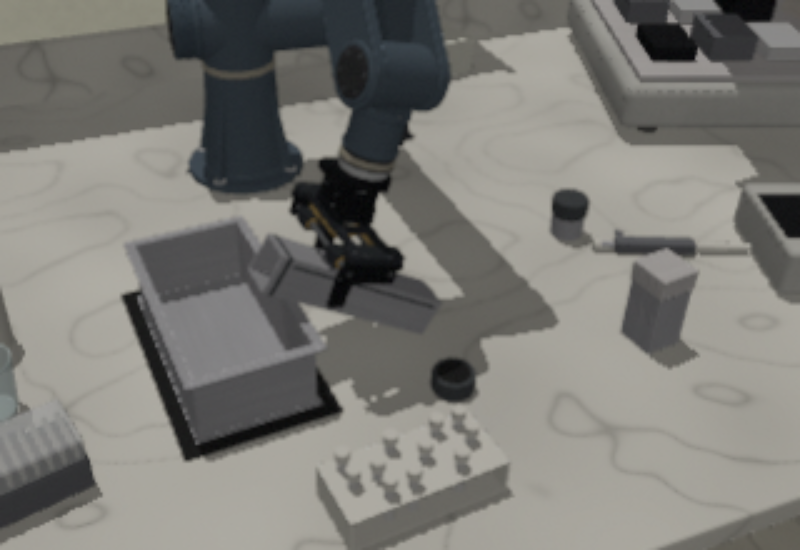

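The mouth is over the near rim at (270,270) and the foot end is near (430,315). I'll check the actual tilt from depth.

```bash
cat >> h.py <<'E'
def canfit(W):
    "tilt of canister from visible upper-face points: line of highest z against pan-x coordinate"
    q=W.reshape(-1,3); q=q[np.isfinite(q[:,0])]
    e=np.array([-.0523,.9986]); f=np.array([.9986,.0523])
    u=q[:,:2]@e; v=q[:,:2]@f-np.array([.53,.0])@f
    m=(v>-.012)&(v<.03)&(u>-.2)&(u<.2)&(q[:,2]>.015)&(q[:,2]<.26)
    for lo in np.arange(-.2,.2,.02):
        k=m&(u>=lo)&(u<lo+.02)
        if k.sum()>3: print("%.2f z50 %.3f z90 %.3f max %.3f n%d"%(lo+.01,np.median(q[k,2]),np.percentile(q[k,2],90),q[k,2].max(),k.sum()))
E
python3 - <<'E'
from h import *
canfit(np.load("s5.npy"))
E
```

```text
-0.15 z50 0.149 z90 0.166 max 0.176 n52
-0.13 z50 0.142 z90 0.193 max 0.196 n138
-0.11 z50 0.142 z90 0.184 max 0.190 n123
-0.09 z50 0.164 z90 0.173 max 0.176 n71
-0.07 z50 0.158 z90 0.199 max 0.215 n86
-0.05 z50 0.222 z90 0.247 max 0.257 n135
-0.03 z50 0.211 z90 0.248 max 0.260 n139
-0.01 z50 0.210 z90 0.244 max 0.250 n134
0.01 z50 0.089 z90 0.245 max 0.260 n45
0.03 z50 0.071 z90 0.097 max 0.099 n44
0.05 z50 0.073 z90 0.084 max 0.087 n57
0.07 z50 0.064 z90 0.073 max 0.075 n45
0.09 z50 0.055 z90 0.061 max 0.062 n28
```

Request:
drive_tool(
  commands=[
    {"dx":0,"dy":0.09,"dz":-0.02,"wx":0.011,"wy":0,"wz":0,"grip":40},
    {"dx":0,"dy":0.1,"dz":-0.03,"wx":0.011,"wy":0,"wz":0,"grip":40},
    {"dx":0,"dy":0,"dz":0,"wx":0,"wy":0,"wz":0,"grip":40},
  ],
)

```text
time_s: 7.22
position: [0.5361, -0.0329, 0.1131]
tcp_rot: [[0.999, 0.013, -0.05], [0.052, -0.259, 0.965], [-0.0, -0.966, -0.259]]
force: [-1.9, -1.0, 0.6]
opening: 0.641
```

Request:
drive_tool(
  commands=[
    {"dx":0,"dy":0.05,"dz":-0.01,"wx":0.006,"wy":0,"wz":0,"grip":40},
    {"dx":0,"dy":0,"dz":0,"wx":0,"wy":0,"wz":0,"grip":40},
  ],
)

```text
time_s: 7.48
position: [0.5364, -0.0336, 0.1121]
tcp_rot: [[0.999, 0.014, -0.052], [0.054, -0.251, 0.967], [0.0, -0.968, -0.251]]
force: [-2.8, -1.0, 7.5]
opening: 0.639
```

Request:
drive_tool(
  commands=[
    {"dx":0,"dy":-0.02,"dz":0,"wx":0,"wy":0,"wz":0,"grip":40},
    {"dx":0,"dy":0,"dz":0,"wx":0,"wy":0,"wz":0,"grip":56},
    {"dx":0,"dy":0,"dz":0,"wx":0,"wy":0,"wz":0,"grip":60},
    {"dx":0,"dy":0,"dz":0,"wx":0,"wy":0,"wz":0,"grip":70},
    {"dx":0,"dy":0,"dz":0,"wx":0,"wy":0,"wz":0,"grip":80},
    {"dx":0,"dy":0,"dz":0,"wx":0,"wy":0,"wz":0,"grip":80},
  ],
)

```text
time_s: 8.22
position: [0.5367, -0.0331, 0.1115]
tcp_rot: [[0.999, 0.014, -0.05], [0.052, -0.249, 0.967], [0.001, -0.968, -0.249]]
force: [0.3, 0.1, 0.4]
opening: 0.894
```

```bash
python3 - <<'E'
from h import *
im,W=cloud("scene"); save("s6",cv2.resize(im[100:320,180:500],(800,550))); canfit(W)
s=bot.read_state(); print(s["time_s"],np.round(s["position"],4),s["force"],s["moment"],s["opening"]*87)
E
```

```text
-0.17 z50 0.137 z90 0.139 max 0.140 n15
-0.15 z50 0.136 z90 0.161 max 0.175 n32
-0.13 z50 0.129 z90 0.183 max 0.186 n111
-0.11 z50 0.162 z90 0.173 max 0.175 n73
-0.09 z50 0.155 z90 0.163 max 0.185 n52
-0.07 z50 0.186 z90 0.216 max 0.260 n110
-0.05 z50 0.224 z90 0.247 max 0.260 n132
-0.03 z50 0.208 z90 0.238 max 0.254 n118
-0.01 z50 0.219 z90 0.239 max 0.242 n53
0.01 z50 0.092 z90 0.250 max 0.258 n23
0.03 z50 0.085 z90 0.092 max 0.095 n25
0.05 z50 0.075 z90 0.082 max 0.084 n44
0.07 z50 0.067 z90 0.071 max 0.074 n29
0.09 z50 0.056 z90 0.060 max 0.062 n27
8.275 [ 0.5367 -0.0331  0.1115] [0.61156955 0.13752389 0.3426097 ] [0.03036633 0.08266768 0.00650574] 78.57733259690121
```

View pics/s6.png

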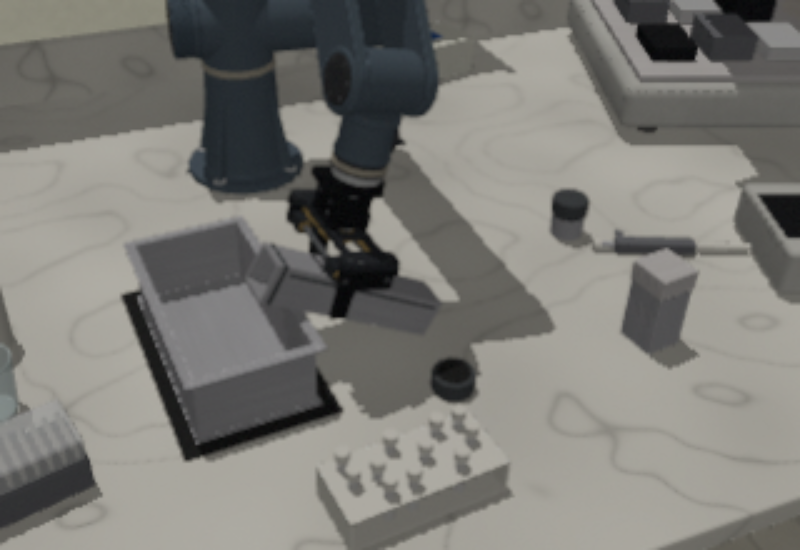

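```bash
python3 - <<'E'
from h import *
s=bot.read_state(); p0=s["position"];R0=s["tcp_rot"];a=np.radians(3)
M=can([.528+.028*np.sin(a),.1265-.028*np.cos(a),0],3,60.4)
R1=ori(3,60.4); p1=M[:3,3]+.105*M[:3,2]-.003*R1[:,1]
print(p1,M[:3,3]+.27*M[:3,2]); rows(p0,R0,line(p0,R0,p1,R1,8),80)
E
```

```text
[0.53344214 0.02265774 0.07881824] [ 0.54102816 -0.1220921   0.15771016]
maxd 8.246211251235321 mm maxw 1.9820443990990715
[{"dx":-0,"dy":0.06,"dz":0.19,"wx":-0.021,"wy":-0,"wz":0,"grip":80},{"dx":-0,"dy":0.04,"dz":0.2,"wx":-0.021,"wy":-0,"wz":0,"grip":80},{"dx":-0,"dy":0.05,"dz":0.2,"wx":-0.021,"wy":-0,"wz":0,"grip":80},{"dx":-0,"dy":0.03,"dz":0.2,"wx":-0.021,"wy":-0,"wz":0,"grip":80},{"dx":-0.01,"dy":0.03,"dz":0.2,"wx":-0.021,"wy":-0,"wz":0,"grip":80},{"dx":0,"dy":0.03,"dz":0.2,"wx":-0.021,"wy":-0.001,"wz":0,"grip":80},{"dx":0,"dy":0.01,"dz":0.2,"wx":-0.021,"wy":0,"wz":0,"grip":80},{"dx":0,"dy":0.01,"dz":0.2,"wx":-0.022,"wy":0,"wz":0.001,"grip":80}]
```

Request:
drive_tool(
  commands=[
    {"dx":0,"dy":0.06,"dz":0.19,"wx":-0.021,"wy":0,"wz":0,"grip":80},
    {"dx":0,"dy":0.04,"dz":0.2,"wx":-0.021,"wy":0,"wz":0,"grip":80},
    {"dx":0,"dy":0.05,"dz":0.2,"wx":-0.021,"wy":0,"wz":0,"grip":80},
    {"dx":0,"dy":0.03,"dz":0.2,"wx":-0.021,"wy":0,"wz":0,"grip":80},
    {"dx":-0.01,"dy":0.03,"dz":0.2,"wx":-0.021,"wy":0,"wz":0,"grip":80},
    {"dx":0,"dy":0.03,"dz":0.2,"wx":-0.021,"wy":0,"wz":0,"grip":80},
    {"dx":0,"dy":0.01,"dz":0.2,"wx":-0.021,"wy":0,"wz":0,"grip":80},
    {"dx":0,"dy":0.01,"dz":0.2,"wx":-0.022,"wy":0,"wz":0,"grip":80},
  ],
)

```text
time_s: 9.28
position: [0.5334, 0.0228, 0.0788]
tcp_rot: [[0.999, 0.027, -0.044], [0.052, -0.495, 0.868], [0.002, -0.869, -0.495]]
force: [0.2, -0.1, 0.3]
opening: 0.92
```

Request:
drive_tool(
  commands=[
    {"dx":0,"dy":0,"dz":0,"wx":0,"wy":0,"wz":0,"grip":66},
    {"dx":0,"dy":0,"dz":0,"wx":0,"wy":0,"wz":0,"grip":58},
    {"dx":0,"dy":0,"dz":0,"wx":0,"wy":0,"wz":0,"grip":50},
    {"dx":0,"dy":0,"dz":0,"wx":0,"wy":0,"wz":0,"grip":40},
    {"dx":0,"dy":0,"dz":0,"wx":0,"wy":0,"wz":0,"grip":40},
    {"dx":0,"dy":0,"dz":0,"wx":0,"wy":0,"wz":0,"grip":40},
    {"dx":0,"dy":0,"dz":0,"wx":0,"wy":0,"wz":0,"grip":40},
  ],
)

```text
time_s: 10.15
position: [0.5336, 0.0221, 0.0793]
tcp_rot: [[0.999, 0.027, -0.044], [0.052, -0.495, 0.868], [0.001, -0.869, -0.495]]
force: [1.4, -2.5, 1.8]
opening: 0.645
```

```bash
python3 - <<'E'
from h import *
im,W=cloud("scene"); save("s7",cv2.resize(im[100:320,180:500],(800,550))); canfit(W)
s=bot.read_state(); print(s["time_s"],np.round(s["joint_positions"],1),np.round(s["position"],4),np.round(s["tcp_rot"],3),s["force"],s["moment"],s["opening"]*87)
E
```

```text
-0.17 z50 0.137 z90 0.139 max 0.139 n11
-0.15 z50 0.135 z90 0.149 max 0.168 n35
-0.13 z50 0.139 z90 0.184 max 0.186 n117
-0.11 z50 0.154 z90 0.172 max 0.175 n80
-0.09 z50 0.156 z90 0.162 max 0.165 n67
-0.07 z50 0.144 z90 0.150 max 0.153 n49
-0.05 z50 0.132 z90 0.139 max 0.141 n45
-0.03 z50 0.123 z90 0.128 max 0.131 n43
-0.01 z50 0.115 z90 0.154 max 0.156 n56
0.01 z50 0.166 z90 0.177 max 0.181 n77
0.03 z50 0.194 z90 0.231 max 0.237 n160
0.05 z50 0.207 z90 0.253 max 0.259 n222
0.07 z50 0.185 z90 0.252 max 0.258 n79
0.09 z50 0.054 z90 0.214 max 0.221 n19
0.11 z50 0.245 z90 0.254 max 0.256 n4
10.2 [  5.5  42.5 100.9 -42.8  46.8  35.3] [0.5336 0.0221 0.0793] [[ 0.999  0.027 -0.044]
 [ 0.052 -0.495  0.868]
 [ 0.001 -0.869 -0.495]] [ 1.30154367 -2.75166274  1.91550708] [-0.18868207 -0.19427256 -0.10208545] 55.83437310034462
```

View pics/s7.png

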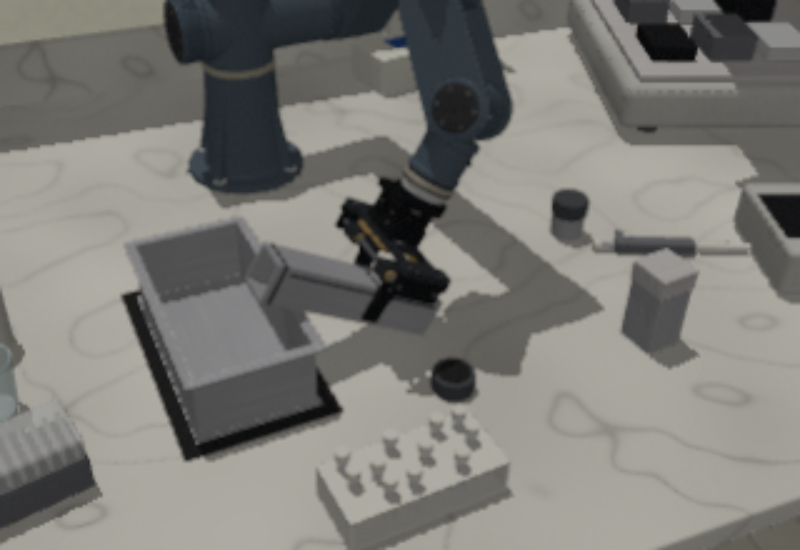

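```bash
cat > plan2.py <<'E'
from h import *
a=np.radians(3)
E0=np.array([.528+.028*np.sin(a),.1265-.028*np.cos(a),0]); d=np.array([np.sin(a),-np.cos(a),0])
M=can(E0,3,60.4); R1=ori(3,60.4); p1=M[:3,3]+.105*M[:3,2]-.003*R1[:,1]
G=np.linalg.inv(M)@T(p1,R1); np.save("G2.npy",G)
P=E0+.1758*d+np.array([0,0,.1])
def pose(t,s,c):
    tt=np.radians(t); ax=np.sin(tt)*d+np.array([0,0,np.cos(tt)])
    return can(P+[0,0,c]-s*ax,3,t)
if __name__=="__main__":
    ts=[62,65,69,73,77,81,85,88]+[89,90,91,92,93,94,95]+[96]+list(np.arange(98,113,2))
    path=[]
    for i,t in enumerate(ts):
        k=min(1,(i+1)/8); m=pose(t,.2025-.0145*k,.005*k)@G; path.append((m[:3,3],m[:3,:3]))
    rows(p1,R1,path,40); print(path[7][0],path[-1][0])
E
python3 plan2.py
```

```text
maxd 8.099382692526635 mm maxw 4.05
[{"dx":-0,"dy":-0.08,"dz":-0.07,"wx":0.018,"wy":-0,"wz":-0,"grip":40},{"dx":-0,"dy":-0.14,"dz":-0.1,"wx":0.033,"wy":-0,"wz":-0,"grip":40},{"dx":0,"dy":-0.17,"dz":-0.11,"wx":0.045,"wy":-0,"wz":-0,"grip":40},{"dx":-0,"dy":-0.17,"dz":-0.11,"wx":0.044,"wy":-0,"wz":-0,"grip":40},{"dx":0,"dy":-0.17,"dz":-0.11,"wx":0.044,"wy":-0,"wz":0,"grip":40},{"dx":-0,"dy":-0.16,"dz":-0.11,"wx":0.045,"wy":-0,"wz":0,"grip":40},{"dx":0,"dy":-0.16,"dz":-0.1,"wx":0.044,"wy":-0,"wz":0,"grip":40},{"dx":0,"dy":-0.13,"dz":-0.09,"wx":0.034,"wy":-0,"wz":0,"grip":40}]
[{"dx":-0,"dy":-0.03,"dz":-0.02,"wx":0.011,"wy":-0,"wz":0,"grip":40},{"dx":-0,"dy":-0.04,"dz":-0.01,"wx":0.011,"wy":-0,"wz":0,"grip":40},{"dx":-0,"dy":-0.03,"dz":-0.01,"wx":0.011,"wy":-0,"wz":0,"grip":40},{"dx":-0,"dy":-0.04,"dz":-0.02,"wx":0.011,"wy":-0,"wz":0,"grip":40},{"dx":-0,"dy":-0.04,"dz":-0.01,"wx":0.011,"wy":-0,"wz":0,"grip":40},{"dx":-0,"dy":-0.03,"dz":-0.02,"wx":0.011,"wy":-0,"wz":0,"grip":40},{"dx":-0,"dy":-0.04,"dz":-0.01,"wx":0.011,"wy":-0,"wz":0,"grip":40},{"dx":-0,"dy":-0.04,"dz":-0.01,"wx":0.012,"wy":-0,"wz":0,"grip":40}]
[{"dx":-0,"dy":-0.07,"dz":-0.03,"wx":0.022,"wy":-0,"wz":0,"grip":40},{"dx":-0,"dy":-0.07,"dz":-0.03,"wx":0.022,"wy":-0,"wz":0,"grip":40},{"dx":-0,"dy":-0.07,"dz":-0.03,"wx":0.022,"wy":-0,"wz":0,"grip":40},{"dx":-0,"dy":-0.07,"dz":-0.03,"wx":0.022,"wy":-0,"wz":0,"grip":40},{"dx":-0,"dy":-0.07,"dz":-0.02,"wx":0.023,"wy":-0,"wz":0,"grip":40},{"dx":-0,"dy":-0.08,"dz":-0.03,"wx":0.022,"wy":-0,"wz":0,"grip":40},{"dx":-0,"dy":-0.07,"dz":-0.03,"wx":0.022,"wy":-0,"wz":0,"grip":40},{"dx":-0,"dy":-0.07,"dz":-0.03,"wx":0.022,"wy":-0,"wz":0,"grip":40}]
[0.53426821 0.00689546 0.13308446] [ 0.53524626 -0.01176679  0.16483505]
```

```bash
sed -i 's/.2025-.0145\*k/.2025+.0145*k/' plan2.py; python3 plan2.py
```

```text
maxd 8.039900496896713 mm maxw 4.05
[{"dx":-0,"dy":-0.09,"dz":0.02,"wx":0.018,"wy":-0,"wz":-0,"grip":40},{"dx":-0,"dy":-0.14,"dz":-0,"wx":0.033,"wy":-0,"wz":-0,"grip":40},{"dx":-0,"dy":-0.19,"dz":-0.03,"wx":0.045,"wy":-0,"wz":-0,"grip":40},{"dx":-0,"dy":-0.2,"dz":-0.02,"wx":0.044,"wy":-0,"wz":-0,"grip":40},{"dx":-0,"dy":-0.2,"dz":-0.02,"wx":0.044,"wy":-0,"wz":0,"grip":40},{"dx":-0,"dy":-0.2,"dz":-0.02,"wx":0.045,"wy":-0,"wz":0,"grip":40},{"dx":-0,"dy":-0.2,"dz":-0.01,"wx":0.044,"wy":-0,"wz":0,"grip":40},{"dx":-0,"dy":-0.17,"dz":-0,"wx":0.034,"wy":-0,"wz":0,"grip":40}]
[{"dx":-0,"dy":-0.04,"dz":-0.02,"wx":0.011,"wy":-0,"wz":0,"grip":40},{"dx":-0,"dy":-0.05,"dz":-0.01,"wx":0.011,"wy":-0,"wz":0,"grip":40},{"dx":-0,"dy":-0.05,"dz":-0.02,"wx":0.011,"wy":-0,"wz":0,"grip":40},{"dx":-0,"dy":-0.05,"dz":-0.01,"wx":0.011,"wy":-0,"wz":0,"grip":40},{"dx":-0,"dy":-0.05,"dz":-0.01,"wx":0.011,"wy":-0,"wz":0,"grip":40},{"dx":-0,"dy":-0.05,"dz":-0.02,"wx":0.011,"wy":-0,"wz":0,"grip":40},{"dx":-0,"dy":-0.05,"dz":-0.01,"wx":0.011,"wy":-0,"wz":0,"grip":40},{"dx":-0,"dy":-0.05,"dz":-0.02,"wx":0.012,"wy":-0,"wz":0,"grip":40}]
[{"dx":-0,"dy":-0.09,"dz":-0.03,"wx":0.022,"wy":-0,"wz":0,"grip":40},{"dx":-0,"dy":-0.1,"dz":-0.02,"wx":0.022,"wy":-0,"wz":0,"grip":40},{"dx":-0,"dy":-0.1,"dz":-0.03,"wx":0.022,"wy":-0,"wz":0,"grip":40},{"dx":-0,"dy":-0.09,"dz":-0.03,"wx":0.022,"wy":-0,"wz":0,"grip":40},{"dx":-0,"dy":-0.1,"dz":-0.03,"wx":0.023,"wy":-0,"wz":0,"grip":40},{"dx":-0,"dy":-0.1,"dz":-0.03,"wx":0.022,"wy":-0,"wz":0,"grip":40},{"dx":-0,"dy":-0.1,"dz":-0.03,"wx":0.022,"wy":-0,"wz":0,"grip":40},{"dx":-0,"dy":-0.09,"dz":-0.03,"wx":0.022,"wy":-0,"wz":0,"grip":40}]
[0.53275139 0.03583808 0.13207237] [0.53383903 0.01508469 0.17569864]
```

Request:
drive_tool(
  commands=[
    {"dx":0,"dy":-0.09,"dz":0.02,"wx":0.018,"wy":0,"wz":0,"grip":40},
    {"dx":0,"dy":-0.14,"dz":0,"wx":0.033,"wy":0,"wz":0,"grip":40},
    {"dx":0,"dy":-0.19,"dz":-0.03,"wx":0.045,"wy":0,"wz":0,"grip":40},
    {"dx":0,"dy":-0.2,"dz":-0.02,"wx":0.044,"wy":0,"wz":0,"grip":40},
    {"dx":0,"dy":-0.2,"dz":-0.02,"wx":0.044,"wy":0,"wz":0,"grip":40},
    {"dx":0,"dy":-0.2,"dz":-0.02,"wx":0.045,"wy":0,"wz":0,"grip":40},
    {"dx":0,"dy":-0.2,"dz":-0.01,"wx":0.044,"wy":0,"wz":0,"grip":40},
    {"dx":0,"dy":-0.17,"dz":0,"wx":0.034,"wy":0,"wz":0,"grip":40},
  ],
)

```text
time_s: 11.2
position: [0.5309, 0.0364, 0.1314]
tcp_rot: [[0.999, -0.001, -0.052], [0.052, -0.032, 0.998], [-0.002, -0.999, -0.032]]
force: [-0.1, 0.3, -5.7]
opening: 0.645
```

Request:
drive_tool(
  commands=[
    {"dx":0,"dy":-0.04,"dz":-0.02,"wx":0.011,"wy":0,"wz":0,"grip":40},
    {"dx":0,"dy":-0.05,"dz":-0.01,"wx":0.011,"wy":0,"wz":0,"grip":40},
    {"dx":0,"dy":-0.05,"dz":-0.02,"wx":0.011,"wy":0,"wz":0,"grip":40},
    {"dx":0,"dy":-0.05,"dz":-0.01,"wx":0.011,"wy":0,"wz":0,"grip":40},
    {"dx":0,"dy":-0.05,"dz":-0.01,"wx":0.011,"wy":0,"wz":0,"grip":40},
    {"dx":0,"dy":-0.05,"dz":-0.02,"wx":0.011,"wy":0,"wz":0,"grip":40},
    {"dx":0,"dy":-0.05,"dz":-0.01,"wx":0.011,"wy":0,"wz":0,"grip":40},
    {"dx":0,"dy":-0.05,"dz":-0.02,"wx":0.012,"wy":0,"wz":0,"grip":40},
  ],
)

```text
time_s: 12.2
position: [0.5328, 0.0306, 0.148]
tcp_rot: [[0.999, -0.004, -0.052], [0.052, 0.105, 0.993], [0.001, -0.994, 0.105]]
force: [0.6, -0.2, -6.0]
opening: 0.64
```

```bash
python3 - <<'E'
from h import *
im,W=cloud("scene"); save("s8",cv2.resize(im[100:320,180:500],(800,550))); canfit(W)
s=bot.read_state(); print(s["time_s"],np.round(s["joint_positions"],1),np.round(s["position"],4),np.round(s["tcp_rot"],3),s["force"],s["moment"],s["opening"]*87)
E
```

```text
-0.17 z50 0.158 z90 0.159 max 0.160 n17
-0.15 z50 0.159 z90 0.161 max 0.164 n85
-0.13 z50 0.134 z90 0.163 max 0.165 n115
-0.11 z50 0.161 z90 0.165 max 0.167 n96
-0.09 z50 0.166 z90 0.168 max 0.170 n73
-0.07 z50 0.168 z90 0.170 max 0.172 n74
-0.05 z50 0.170 z90 0.172 max 0.175 n68
-0.03 z50 0.214 z90 0.251 max 0.260 n152
-0.01 z50 0.239 z90 0.255 max 0.259 n68
0.01 z50 0.244 z90 0.256 max 0.259 n48
0.03 z50 0.137 z90 0.146 max 0.149 n10
0.05 z50 0.138 z90 0.151 max 0.151 n9
0.07 z50 0.183 z90 0.185 max 0.187 n26
0.09 z50 0.185 z90 0.187 max 0.189 n57
0.11 z50 0.185 z90 0.187 max 0.187 n17
12.25 [-12.   31.4 100.4   7.7  50.  -20. ] [0.5331 0.0301 0.1482] [[ 0.999 -0.004 -0.051]
 [ 0.051  0.105  0.993]
 [ 0.002 -0.994  0.105]] [-0.13504696 -0.20843627 -5.3339908 ] [-0.33229878  0.04519742 -0.03844892] 55.88294852859022
```

View pics/s8.png

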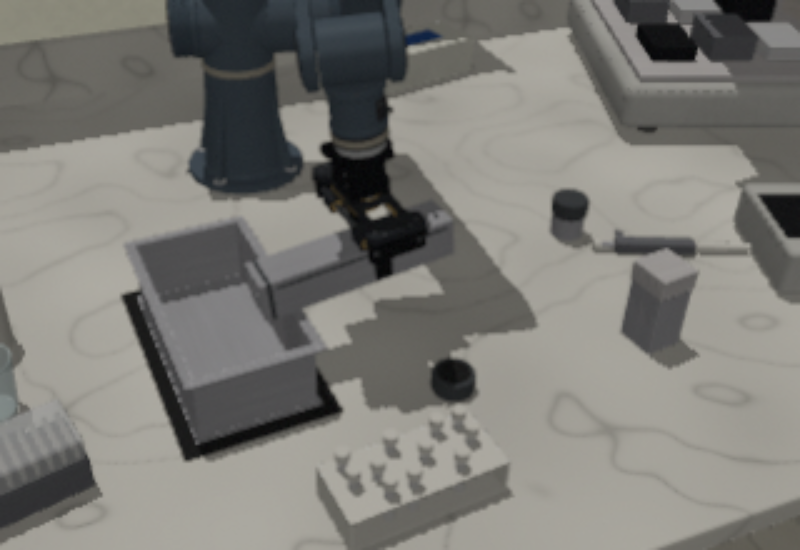

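The canister tilts slightly mouth-down over the pan, mouth at (262,285), held on the rim line. I've now viewed 10 pictures. I'll wait for the balls to roll and then check numerically.

Request:
drive_tool(
  commands=[
    {"dx":0,"dy":0,"dz":0,"wx":0,"wy":0,"wz":0,"grip":40},
    {"dx":0,"dy":0,"dz":0,"wx":0,"wy":0,"wz":0,"grip":40},
    {"dx":0,"dy":0,"dz":0,"wx":0,"wy":0,"wz":0,"grip":40},
    {"dx":0,"dy":0,"dz":0,"wx":0,"wy":0,"wz":0,"grip":40},
    {"dx":0,"dy":0,"dz":0,"wx":0,"wy":0,"wz":0,"grip":40},
    {"dx":0,"dy":0,"dz":0,"wx":0,"wy":0,"wz":0,"grip":40},
    {"dx":0,"dy":0,"dz":0,"wx":0,"wy":0,"wz":0,"grip":40},
    {"dx":0,"dy":0,"dz":0,"wx":0,"wy":0,"wz":0,"grip":40},
  ],
)

```text
time_s: 13.25
position: [0.5329, 0.0306, 0.148]
tcp_rot: [[0.999, -0.004, -0.052], [0.052, 0.104, 0.993], [0.001, -0.995, 0.104]]
force: [-0.9, 0.2, -5.5]
opening: 0.643
```

Request:
drive_tool(
  commands=[
    {"dx":0,"dy":-0.09,"dz":-0.03,"wx":0.022,"wy":0,"wz":0,"grip":40},
    {"dx":0,"dy":-0.1,"dz":-0.02,"wx":0.022,"wy":0,"wz":0,"grip":40},
    {"dx":0,"dy":-0.1,"dz":-0.03,"wx":0.022,"wy":0,"wz":0,"grip":40},
    {"dx":0,"dy":-0.09,"dz":-0.03,"wx":0.022,"wy":0,"wz":0,"grip":40},
    {"dx":0,"dy":-0.1,"dz":-0.03,"wx":0.023,"wy":0,"wz":0,"grip":40},
    {"dx":0,"dy":-0.1,"dz":-0.03,"wx":0.022,"wy":0,"wz":0,"grip":40},
    {"dx":0,"dy":-0.1,"dz":-0.03,"wx":0.022,"wy":0,"wz":0,"grip":40},
    {"dx":0,"dy":-0.09,"dz":-0.03,"wx":0.022,"wy":0,"wz":0,"grip":40},
  ],
)

```text
time_s: 14.25
position: [0.5337, 0.0146, 0.176]
tcp_rot: [[0.999, -0.018, -0.049], [0.052, 0.374, 0.926], [0.001, -0.927, 0.375]]
force: [-1.0, -0.3, -3.5]
opening: 0.638
```

Request:
drive_tool(
  commands=[
    {"dx":0,"dy":0,"dz":0,"wx":0,"wy":0,"wz":0,"grip":40},
    {"dx":0,"dy":0,"dz":0,"wx":0,"wy":0,"wz":0,"grip":40},
    {"dx":0,"dy":0,"dz":0,"wx":0,"wy":0,"wz":0,"grip":40},
    {"dx":0,"dy":0,"dz":0,"wx":0,"wy":0,"wz":0,"grip":40},
    {"dx":0,"dy":0,"dz":0,"wx":0,"wy":0,"wz":0,"grip":40},
    {"dx":0,"dy":0,"dz":0,"wx":0,"wy":0,"wz":0,"grip":40},
    {"dx":0,"dy":0,"dz":0,"wx":0,"wy":0,"wz":0,"grip":40},
    {"dx":0,"dy":0,"dz":0,"wx":0,"wy":0,"wz":0,"grip":40},
  ],
)

```text
time_s: 15.25
position: [0.5337, 0.0149, 0.1758]
tcp_rot: [[0.999, -0.018, -0.048], [0.052, 0.373, 0.926], [0.001, -0.928, 0.373]]
force: [-0.0, -0.7, -3.4]
opening: 0.639
```

```bash
python3 - <<'E'
from h import *
a,W=cloud("scene"); b,V=cloud("top")
save("s9",np.vstack([cv2.resize(a[160:290,215:395],(720,340),interpolation=cv2.INTER_CUBIC)[:, :],cv2.resize(b[170:290,290:430],(720,260*1),interpolation=cv2.INTER_CUBIC)]))
canfit(W)
s=bot.read_state(); print(s["time_s"],np.round(s["joint_positions"],1),np.round(s["position"],4),np.round(s["tcp_rot"],3),s["force"],s["moment"],s["opening"]*87)
E
```

```text
-0.17 z50 0.143 z90 0.147 max 0.149 n49
-0.15 z50 0.150 z90 0.154 max 0.156 n77
-0.13 z50 0.154 z90 0.161 max 0.167 n113
-0.11 z50 0.164 z90 0.168 max 0.173 n104
-0.09 z50 0.174 z90 0.178 max 0.182 n76
-0.07 z50 0.185 z90 0.254 max 0.259 n132
-0.05 z50 0.187 z90 0.258 max 0.260 n63
-0.03 z50 0.156 z90 0.257 max 0.259 n14
-0.01 z50 0.250 z90 0.251 max 0.252 n4
0.01 z50 0.170 z90 0.178 max 0.180 n9
0.03 z50 0.223 z90 0.227 max 0.229 n52
0.05 z50 0.230 z90 0.234 max 0.239 n68
0.07 z50 0.237 z90 0.240 max 0.244 n59
0.09 z50 0.197 z90 0.220 max 0.229 n9
15.35 [-21.3  31.4  98.2  22.8  61.7 -37.2] [0.5337 0.0149 0.1758] [[ 0.999 -0.018 -0.049]
 [ 0.052  0.373  0.926]
 [ 0.001 -0.928  0.373]] [ 0.1725782  -1.37024053 -3.70066438] [-0.82262937  0.00187895  0.02366645] 56.21859104543243
```

View pics/s9.png

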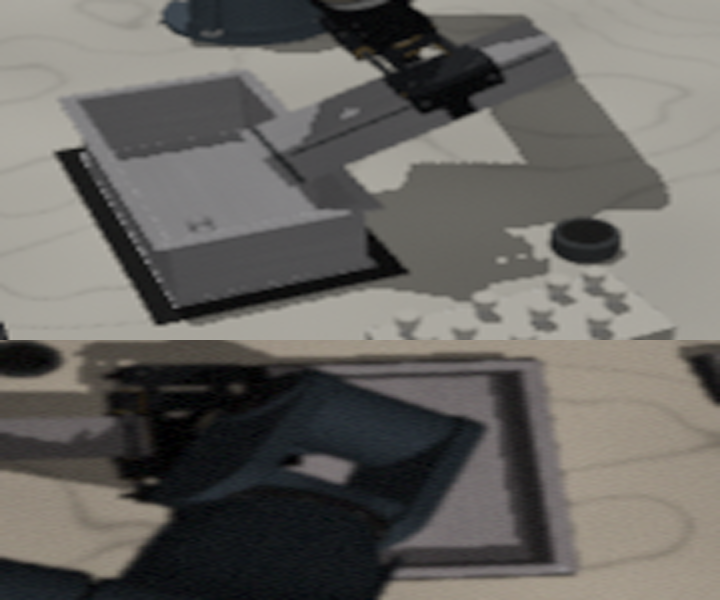

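About 2 N has left the wrist and two balls show on the pan floor near (200,222). At a tilt of 112° nothing can stay inside. Next I'll lift off the rim, level the canister and lay it down.

```bash
python3 - <<'E'
from h import *
from plan2 import pose,G
m=pose(112,.217,.005)@G; p0=m[:3,3];R0=m[:3,:3]; print(p0)
pa=p0+[0,0.01,.045]; Ra=R0
Rb=ori(3,90); pb=np.array([.53,.13,.10]); pc=np.array([.53,.13,.033])
path=line(p0,R0,pa,Ra,4)+line(pa,Ra,pb,Rb,12)+line(pb,Rb,pc,Rb,8)
rows(p0,R0,path,40)
E
```

```text
[0.53383903 0.01508469 0.17569864]
maxd 13.611759621738845 mm maxw 1.8900000000000001
[{"dx":0,"dy":-0.24,"dz":0.16,"wx":-0,"wy":0,"wz":0,"grip":40},{"dx":0.01,"dy":-0.23,"dz":0.17,"wx":-0,"wy":0,"wz":0,"grip":40},{"dx":-0,"dy":-0.24,"dz":0.16,"wx":-0,"wy":0,"wz":0,"grip":40},{"dx":0,"dy":-0.24,"dz":0.16,"wx":-0,"wy":0,"wz":0,"grip":40},{"dx":0.01,"dy":0.32,"dz":0.11,"wx":-0.02,"wy":-0,"wz":0,"grip":40},{"dx":-0,"dy":0.31,"dz":0.12,"wx":-0.021,"wy":0,"wz":-0,"grip":40},{"dx":0,"dy":0.3,"dz":0.13,"wx":-0.02,"wy":-0,"wz":0,"grip":40},{"dx":0.01,"dy":0.31,"dz":0.14,"wx":-0.02,"wy":0,"wz":0,"grip":40}]
[{"dx":0,"dy":0.3,"dz":0.14,"wx":-0.021,"wy":-0,"wz":0,"grip":40},{"dx":0,"dy":0.29,"dz":0.16,"wx":-0.02,"wy":0,"wz":0,"grip":40},{"dx":0.01,"dy":0.29,"dz":0.17,"wx":-0.021,"wy":-0,"wz":0,"grip":40},{"dx":0,"dy":0.28,"dz":0.17,"wx":-0.02,"wy":0,"wz":0,"grip":40},{"dx":0,"dy":0.28,"dz":0.19,"wx":-0.02,"wy":0,"wz":0,"grip":40},{"dx":0.01,"dy":0.27,"dz":0.19,"wx":-0.021,"wy":0,"wz":0,"grip":40},{"dx":0,"dy":0.27,"dz":0.2,"wx":-0.02,"wy":0,"wz":0,"grip":40},{"dx":0,"dy":0.25,"dz":0.22,"wx":-0.02,"wy":0,"wz":0,"grip":40}]
[{"dx":0,"dy":0.21,"dz":-0,"wx":-0,"wy":0,"wz":0,"grip":40},{"dx":0,"dy":0.21,"dz":-0.01,"wx":-0,"wy":0,"wz":0,"grip":40},{"dx":0,"dy":0.21,"dz":0,"wx":-0,"wy":0,"wz":0,"grip":40},{"dx":0,"dy":0.21,"dz":0,"wx":-0,"wy":0,"wz":0,"grip":40},{"dx":0,"dy":0.21,"dz":0,"wx":-0,"wy":0,"wz":0,"grip":40},{"dx":0,"dy":0.21,"dz":0,"wx":-0,"wy":0,"wz":0,"grip":40},{"dx":0,"dy":0.21,"dz":0,"wx":-0,"wy":0,"wz":0,"grip":40},{"dx":0,"dy":0.21,"dz":0,"wx":-0,"wy":0,"wz":0,"grip":40}]
```

The diagonal descent would bring the lip close to the rim, so I'll keep higher until it's clear.

```bash
python3 - <<'E'
from h import *
from plan2 import pose,G
m=pose(112,.217,.005)@G; p0=m[:3,3];R0=m[:3,:3]
pa=p0+[0,0.01,.045]; Ra=R0
Rb=ori(3,90); pb=np.array([.53,.13,.20])
rows(p0,R0,line(p0,R0,pa,Ra,4)+line(pa,Ra,pb,Rb,12),40)
E
```

```text
maxd 11.537764081484765 mm maxw 1.8900000000000001
[{"dx":0,"dy":-0.24,"dz":0.16,"wx":-0,"wy":0,"wz":0,"grip":40},{"dx":0.01,"dy":-0.23,"dz":0.17,"wx":-0,"wy":0,"wz":0,"grip":40},{"dx":-0,"dy":-0.24,"dz":0.16,"wx":-0,"wy":0,"wz":0,"grip":40},{"dx":0,"dy":-0.24,"dz":0.16,"wx":-0,"wy":0,"wz":0,"grip":40},{"dx":0.01,"dy":0.12,"dz":0.19,"wx":-0.02,"wy":-0,"wz":0,"grip":40},{"dx":-0,"dy":0.12,"dz":0.19,"wx":-0.021,"wy":0,"wz":-0,"grip":40},{"dx":0,"dy":0.11,"dz":0.19,"wx":-0.02,"wy":-0,"wz":0,"grip":40},{"dx":0.01,"dy":0.1,"dz":0.2,"wx":-0.02,"wy":0,"wz":0,"grip":40}]
[{"dx":0,"dy":0.1,"dz":0.2,"wx":-0.021,"wy":-0,"wz":0,"grip":40},{"dx":0,"dy":0.09,"dz":0.21,"wx":-0.02,"wy":0,"wz":0,"grip":40},{"dx":0.01,"dy":0.08,"dz":0.2,"wx":-0.021,"wy":-0,"wz":0,"grip":40},{"dx":0,"dy":0.08,"dz":0.21,"wx":-0.02,"wy":0,"wz":0,"grip":40},{"dx":0,"dy":0.07,"dz":0.21,"wx":-0.02,"wy":0,"wz":0,"grip":40},{"dx":0.01,"dy":0.07,"dz":0.22,"wx":-0.021,"wy":0,"wz":0,"grip":40},{"dx":0,"dy":0.05,"dz":0.21,"wx":-0.02,"wy":0,"wz":0,"grip":40},{"dx":0,"dy":0.05,"dz":0.22,"wx":-0.02,"wy":0,"wz":0,"grip":40}]
```

Request:
drive_tool(
  commands=[
    {"dx":0,"dy":-0.24,"dz":0.16,"wx":0,"wy":0,"wz":0,"grip":40},
    {"dx":0.01,"dy":-0.23,"dz":0.17,"wx":0,"wy":0,"wz":0,"grip":40},
    {"dx":0,"dy":-0.24,"dz":0.16,"wx":0,"wy":0,"wz":0,"grip":40},
    {"dx":0,"dy":-0.24,"dz":0.16,"wx":0,"wy":0,"wz":0,"grip":40},
    {"dx":0.01,"dy":0.12,"dz":0.19,"wx":-0.02,"wy":0,"wz":0,"grip":40},
    {"dx":0,"dy":0.12,"dz":0.19,"wx":-0.021,"wy":0,"wz":0,"grip":40},
    {"dx":0,"dy":0.11,"dz":0.19,"wx":-0.02,"wy":0,"wz":0,"grip":40},
    {"dx":0.01,"dy":0.1,"dz":0.2,"wx":-0.02,"wy":0,"wz":0,"grip":40},
  ],
)

```text
time_s: 16.35
position: [0.5317, 0.061, 0.2134]
tcp_rot: [[0.999, -0.013, -0.05], [0.052, 0.251, 0.967], [-0.0, -0.968, 0.252]]
force: [0.4, 1.1, -4.2]
opening: 0.645
```

Request:
drive_tool(
  commands=[
    {"dx":0,"dy":0.1,"dz":0.2,"wx":-0.021,"wy":0,"wz":0,"grip":40},
    {"dx":0,"dy":0.09,"dz":0.21,"wx":-0.02,"wy":0,"wz":0,"grip":40},
    {"dx":0.01,"dy":0.08,"dz":0.2,"wx":-0.021,"wy":0,"wz":0,"grip":40},
    {"dx":0,"dy":0.08,"dz":0.21,"wx":-0.02,"wy":0,"wz":0,"grip":40},
    {"dx":0,"dy":0.07,"dz":0.21,"wx":-0.02,"wy":0,"wz":0,"grip":40},
    {"dx":0.01,"dy":0.07,"dz":0.22,"wx":-0.021,"wy":0,"wz":0,"grip":40},
    {"dx":0,"dy":0.05,"dz":0.21,"wx":-0.02,"wy":0,"wz":0,"grip":40},
    {"dx":0,"dy":0.05,"dz":0.22,"wx":-0.02,"wy":0,"wz":0,"grip":40},
  ],
)

```text
time_s: 17.35
position: [0.5286, 0.1312, 0.1995]
tcp_rot: [[0.999, -0.0, -0.052], [0.052, -0.001, 0.999], [-0.0, -1.0, -0.001]]
force: [0.2, -0.1, -4.8]
opening: 0.648
```

```bash
python3 - <<'E'
from h import *
W=cloud("scene")[1]
# balls: points in pan interior 10-40 mm up
q=W.reshape(-1,3);q=q[np.isfinite(q[:,0])];e=np.array([-.0523,.9986]);f=np.array([.9986,.0523]);c=np.array([.484,-.168])
u=(q[:,:2]-c)@e;v=(q[:,:2]-c)@f;m=(abs(u)<.07)&(abs(v)<.145)&(q[:,2]>.0125)&(q[:,2]<.05)
for a in zip(u[m],v[m],q[m,2]): print(np.round(a,3),end=" ")
canfit(W)
s=bot.read_state(); print(s["time_s"],np.round(s["joint_positions"],1),np.round(s["position"],4),np.round(s["tcp_rot"],3),s["force"],s["moment"],s["opening"]*87)
E
```

```text
[ 0.07  -0.144  0.016] [-0.043 -0.145  0.036] [-0.049 -0.144  0.02 ] [ 0.067 -0.102  0.014] [ 0.039 -0.109  0.013] [-0.012 -0.092  0.013] [ 0.029 -0.068  0.013] [ 0.03  -0.059  0.014] [-0.034  0.035  0.024] [-0.031  0.037  0.024] [-0.028  0.038  0.024] [-0.025  0.04   0.024] [-0.035  0.038  0.022] [-0.032  0.04   0.023] [-0.029  0.042  0.023] [-0.026  0.045  0.025] [-0.023  0.045  0.024] [-0.039  0.04   0.021] [-0.037  0.045  0.024] [-0.033  0.042  0.021] [-0.03   0.045  0.022] [-0.027  0.049  0.024] [-0.023  0.044  0.018] [-0.039  0.041  0.018] [-0.037  0.044  0.019] [-0.034  0.046  0.019] [-0.031  0.048  0.021] [-0.027  0.047  0.018] [-0.024  0.048  0.017] [-0.037  0.044  0.015] [-0.035  0.048  0.017] [-0.034  0.058  0.025] [-0.03   0.058  0.024] [-0.027  0.058  0.022] [-0.024  0.059  0.023] [-0.038  0.06   0.023] [-0.035  0.062  0.024] [-0.032  0.062  0.024] [-0.029  0.063  0.023] [-0.025  0.063  0.022] [-0.022  0.063  0.02 ] [-0.038  0.06   0.02 ] [-0.036  0.066  0.024] -0.13 z50 0.071 z90 0.096 max 0.105 n54
-0.11 z50 0.102 z90 0.104 max 0.105 n52
-0.07 z50 0.225 z90 0.228 max 0.229 n15
-0.05 z50 0.227 z90 0.229 max 0.230 n70
-0.03 z50 0.227 z90 0.229 max 0.230 n61
-0.01 z50 0.227 z90 0.228 max 0.231 n51
0.01 z50 0.227 z90 0.228 max 0.231 n54
0.03 z50 0.227 z90 0.229 max 0.230 n53
0.05 z50 0.227 z90 0.228 max 0.229 n49
0.07 z50 0.227 z90 0.228 max 0.230 n51
0.09 z50 0.226 z90 0.228 max 0.229 n23
0.13 z50 0.187 z90 0.196 max 0.197 n4
0.15 z50 0.192 z90 0.194 max 0.195 n4
17.4 [ 2.4 27.5 96.3 -0.  56.2 -0.7] [0.5282 0.1327 0.1993] [[ 0.999 -0.001 -0.053]
 [ 0.053 -0.     0.999]
 [-0.001 -1.    -0.   ]] [-0.69831883  1.54316969 -4.63685933] [0.18469149 0.02802601 0.02433733] 55.81383129722669
```

```bash
python3 - <<'E'
from h import *
im,W=cloud("top"); save("t10",cv2.resize(im[165:295,330:410],(480,780))[:600])
im=cv2.resize(im[170:290,300:420],(600,600),interpolation=cv2.INTER_CUBIC); save("t10",im)
q=W.reshape(-1,3);ok=np.isfinite(q[:,0]);e=np.array([-.0523,.9986]);f=np.array([.9986,.0523]);c=np.array([.484,-.168])
u=(q[:,:2]-c)@e;v=(q[:,:2]-c)@f;m=ok&(abs(u)<.066)&(abs(v)<.14)&(q[:,2]>.013)&(q[:,2]<.05)
g=np.zeros((400,640),np.uint8);g[m.reshape(400,640)]=1
n,l,st,ce=cv2.connectedComponentsWithStats(g)
for i in range(1,n):
    if st[i,4]>=4: k=(l==i).ravel(); print(st[i,4],np.round([u[k].mean(),v[k].mean(),q[k,2].max()],3),np.round(ce[i]))
E
```

```text
23 [0.056 0.074 0.029] [352. 209.]
80 [-0.02   0.053  0.032] [374. 213.]
```

View pics/t10.png

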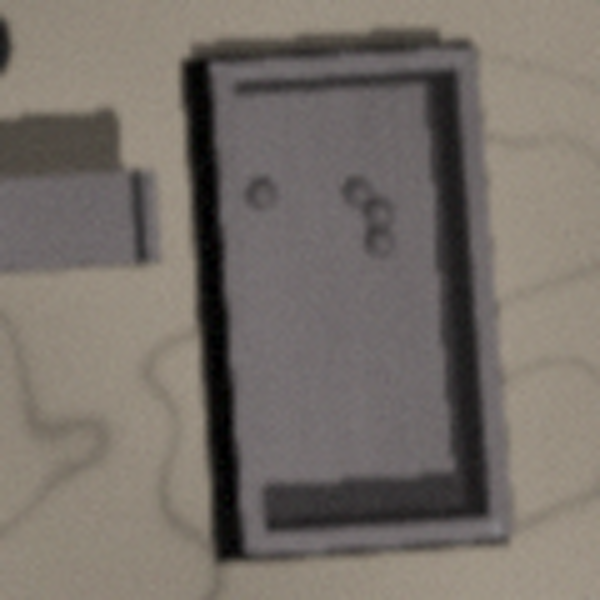

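Request:
drive_tool(
  commands=[
    {"dx":0,"dy":0.3,"dz":0,"wx":0,"wy":0,"wz":0,"grip":40},
    {"dx":0,"dy":0.5,"dz":0,"wx":0,"wy":0,"wz":0,"grip":40},
    {"dx":0,"dy":0.6,"dz":0,"wx":0,"wy":0,"wz":0,"grip":40},
    {"dx":0,"dy":0.6,"dz":0,"wx":0,"wy":0,"wz":0,"grip":40},
    {"dx":0,"dy":0.6,"dz":0,"wx":0,"wy":0,"wz":0,"grip":40},
    {"dx":0,"dy":0.6,"dz":0,"wx":0,"wy":0,"wz":0,"grip":40},
    {"dx":0,"dy":0.5,"dz":0,"wx":0,"wy":0,"wz":0,"grip":40},
    {"dx":0,"dy":0.3,"dz":0,"wx":0,"wy":0,"wz":0,"grip":40},
  ],
)

```text
time_s: 18.45
position: [0.5292, 0.1292, 0.0383]
tcp_rot: [[0.999, -0.001, -0.051], [0.051, -0.001, 0.999], [-0.001, -1.0, -0.001]]
force: [0.9, 0.1, -4.1]
opening: 0.645
```

All four balls lie on the pan floor, at (262,192), (356,190), (378,212) and (380,242). Lowering the last millimetres.

Request:
drive_tool(
  commands=[
    {"dx":0,"dy":0.1,"dz":0,"wx":0,"wy":0,"wz":0,"grip":40},
    {"dx":0,"dy":0.06,"dz":0,"wx":0,"wy":0,"wz":0,"grip":40},
    {"dx":0,"dy":0.03,"dz":0,"wx":0,"wy":0,"wz":0,"grip":40},
    {"dx":0,"dy":0.02,"dz":0,"wx":0,"wy":0,"wz":0,"grip":40},
    {"dx":0,"dy":0,"dz":0,"wx":0,"wy":0,"wz":0,"grip":40},
  ],
)

```text
time_s: 19.08
position: [0.5299, 0.1298, 0.0318]
tcp_rot: [[0.999, 0.002, -0.052], [0.052, -0.001, 0.999], [0.001, -1.0, -0.001]]
force: [0.1, -1.4, -4.9]
opening: 0.642
```

Request:
drive_tool(
  commands=[
    {"dx":0,"dy":0.03,"dz":0,"wx":0,"wy":0,"wz":0,"grip":40},
    {"dx":0,"dy":0.02,"dz":0,"wx":0,"wy":0,"wz":0,"grip":40},
    {"dx":0,"dy":0,"dz":0,"wx":0,"wy":0,"wz":0,"grip":40},
  ],
)

```text
time_s: 19.45
position: [0.53, 0.1298, 0.0309]
tcp_rot: [[0.999, 0.002, -0.052], [0.052, -0.001, 0.999], [0.002, -1.0, -0.001]]
force: [-0.4, 0.8, 7.1]
opening: 0.645
```

It's on the bench: the vertical force went from −4.9 to +7.1 N. Releasing and withdrawing.

Request:
drive_tool(
  commands=[
    {"dx":0,"dy":-0.02,"dz":0,"wx":0,"wy":0,"wz":0,"grip":50},
    {"dx":0,"dy":0,"dz":0,"wx":0,"wy":0,"wz":0,"grip":60},
    {"dx":0,"dy":0,"dz":0,"wx":0,"wy":0,"wz":0,"grip":75},
    {"dx":0,"dy":0,"dz":0,"wx":0,"wy":0,"wz":0,"grip":85},
    {"dx":0,"dy":0,"dz":0,"wx":0,"wy":0,"wz":0,"grip":85},
    {"dx":0,"dy":0,"dz":0,"wx":0,"wy":0,"wz":0,"grip":85},
  ],
)

```text
time_s: 20.2
position: [0.5298, 0.1297, 0.0303]
tcp_rot: [[0.999, 0.001, -0.052], [0.052, -0.001, 0.999], [0.001, -1.0, -0.001]]
force: [1.2, -0.2, 0.8]
opening: 0.966
```

Request:
drive_tool(
  commands=[
    {"dx":0,"dy":-0.2,"dz":0,"wx":0,"wy":0,"wz":0,"grip":85},
    {"dx":0,"dy":-0.4,"dz":0,"wx":0,"wy":0,"wz":0,"grip":85},
    {"dx":0,"dy":-0.6,"dz":0,"wx":0,"wy":0,"wz":0,"grip":85},
    {"dx":0,"dy":-0.7,"dz":0,"wx":0,"wy":0,"wz":0,"grip":85},
    {"dx":0,"dy":-0.7,"dz":0,"wx":0,"wy":0,"wz":0,"grip":85},
    {"dx":0,"dy":-0.5,"dz":0,"wx":0,"wy":0,"wz":0,"grip":85},
    {"dx":0,"dy":-0.2,"dz":0,"wx":0,"wy":0,"wz":0,"grip":85},
    {"dx":0,"dy":0,"dz":0,"wx":0,"wy":0,"wz":0,"grip":85},
  ],
)

```text
time_s: 21.2
position: [0.5298, 0.1299, 0.1632]
tcp_rot: [[0.999, 0.003, -0.052], [0.052, -0.001, 0.999], [0.003, -1.0, -0.001]]
force: [-0.5, -0.5, 0.3]
opening: 0.979
```

```bash
python3 - <<'E'
from h import *
a,W=cloud("scene"); canfit(W); b,V=cloud("top")
q=V.reshape(-1,3);e=np.array([-.0523,.9986]);f=np.array([.9986,.0523]);c=np.array([.484,-.168])
u=(q[:,:2]-c)@e;v=(q[:,:2]-c)@f;m=(abs(u)<.066)&(abs(v)<.14)&(q[:,2]>.013)&(q[:,2]<.05)
print("ball px",m.sum())
q=W.reshape(-1,3);m=(abs(q[:,0]-.53)<.06)&(q[:,1]>-.06)&(q[:,1]<.3)&(q[:,2]>.045)&(q[:,2]<.066)
print(cv2.minAreaRect(q[m][:,:2].astype(np.float32)))
s=bot.read_state();print(s["time_s"],s["force"])
E
```

```text
-0.13 z50 0.056 z90 0.094 max 0.101 n52
-0.11 z50 0.102 z90 0.104 max 0.105 n58
-0.07 z50 0.059 z90 0.061 max 0.061 n11
-0.05 z50 0.059 z90 0.061 max 0.063 n47
-0.03 z50 0.059 z90 0.061 max 0.062 n50
-0.01 z50 0.059 z90 0.061 max 0.064 n43
0.01 z50 0.058 z90 0.061 max 0.063 n46
0.03 z50 0.059 z90 0.061 max 0.064 n42
0.05 z50 0.059 z90 0.061 max 0.061 n45
0.07 z50 0.229 z90 0.255 max 0.259 n97
0.09 z50 0.060 z90 0.256 max 0.258 n63
0.11 z50 0.060 z90 0.257 max 0.260 n77
0.13 z50 0.059 z90 0.228 max 0.258 n51
0.15 z50 0.059 z90 0.060 max 0.062 n38
0.17 z50 0.059 z90 0.061 max 0.062 n40
0.19 z50 0.059 z90 0.061 max 0.062 n42
ball px 149
((0.5315665006637573, 0.10096780955791473), (0.0625656247138977, 0.2732395529747009), 3.145339250564575)
21.3 [-1.18706153 -0.43816838 -0.18966061]
```

The canister lies flat and clear of the pan, and the balls are in the pan. Handing in.

```bash
python3 -c "
from rig import workorder; print(workorder.hand_in())"
```

```text
the job is handed in; nothing more can be done
None
```

I handed the job in at about 21 s of the 56 s allowed; the hand-in reports no verdict.

**What I did:** I gripped the canister from the side and turned it 12° square to the pan. I tipped it to about 60° across the nearer long rim and let go. I gripped it again about 105 mm from the foot and raised the foot to about 112° so the balls rolled out. Then I levelled the canister, laid it on the bench and withdrew.

**Last checks:**
- **Balls:** the top view showed all four on the pan floor before I laid the canister down. The last depth check still showed them there, but it can't count them individually.
- **Canister:** the top face reads 59–60 mm up along its whole length, so it lies flat; a true 56 mm plus a few mm of depth offset explains the height. Its centre is at about (0.53, 0.10), the mouth end is about 40 mm from the pan, and it is released.
- **Other items:** the arm's path stayed clear of them and no unexpected forces showed. I did not measure their positions again afterwards.

**Anything off:**
- Two early move calls were refused for missing keys; nothing moved.
- At full pour the wrist force dropped about 2 N, more than the balls' 1.3 N. The canister was probably resting lightly on the rim.
- I viewed 12 pictures, two over the budget of 10.

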